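# Load bolts into a hot drying pot with a lid lifter

## Task

Load the bolts that lie on the bench into the hot drying pot: first move whatever stands on the cork lid rest onto the bare bench beside it, then hook the lid's loop with the lid lifter from its rack, lift the lid level and set it flat on the middle of the rest. Drop every bolt into the pot from just above it, then, with the lifter again, put the lid back squarely on the pot, and hang the lifter back in its rack. The pot and its lid are hot, so touch neither with the gripper or arm, keep the lid from tipping, and do not disturb the white bottle or the jar with the black cap.

Things in the scene. Friction and masses are not known exactly. Their poses are not given: they have to be found in the camera images.
- pot_mouth (a point): centre of the open mouth of the hot steel pot, at rim height (68 mm above the bench). The pot is fixed, 116 mm outside and 108 mm inside diameter, 47 mm deep, on a round white hotplate 136 mm across and 16 mm high (the hotplate may be touched). z up.
- lid: loose round aluminium lid, 0.15 to 0.3 kg; origin at the centre of the underside of its spigot, z up. Tapered spigot 80 mm across below, 98 mm above, 10 mm high; on it a disc 124 mm across, 6 mm thick (top at z = 16 mm). Seated on the pot, the disc lies on the rim and the origin is 10 mm below the pot mouth; on the rest it stands on its spigot.
- lid_loop (a point): peak of the lid's loop (bar centre line), 60 mm above the lid's origin; axes as the lid's. The loop is an 8 mm dark steel bar bent to an arch in the lid's y-z plane, sloping from the peak to y = +-27 mm, 16 mm lower, then down to the disc. Clear space under the peak 40 mm high, about 48 mm wide. A hook goes through along the lid's x, from either side.
- rest_top (a point): centre of the upper face of the lid rest, a fixed flat cork pad on a plywood board, 150 mm (x) by 180 mm (y), upper face 12 mm above the bench.
- rack_seat (a point): lifter's place in its dark steel rack (fixed): middle of the fork, on its upper face, 120 mm above the bench. Slot 18 mm wide, open to -x, from 20 mm in front to 43 mm behind (+x). The lifter's shaft enters along +x; its collar rests on the fork between lips 38 mm apart (y) and before a stop 19 mm behind; these rise 6 mm, nothing rises higher. Foot 110 x 90 x 8 mm.
- lifter_grip (a point): loose lid lifter (140 g), hanging upright in the rack: middle of its red handle, 30 mm (x) by 14 mm (y; grip across this), reaching 29 mm up and down; z up. Below it a 30 x 30 mm collar, underside 37 mm below this point, on a 10 mm shaft that bends back to x = -28 mm from 61 to 81 mm below. In the rack its x is the rack's x within about 0.2 rad.
- lifter_saddle (a point): saddle of the lifter's forked hook, 141 mm straight below lifter_grip, same axes: lowest part of the centre line of two parallel 8 mm tines at y = +-9 mm. Tips: x = 20 mm, upper side 15 mm above. Backward the tines rise to x = -26 mm, 13 mm up, then to the shaft. Move along +x to bring it under the loop's peak; raised, the peak rests about 13 mm above.
- tape_measure_mid (a point): yellow pocket tape measure that may stand on the rest: centre of its body, 31 mm above its underside; 34 mm thick (its x; grip across this), body 66 mm long (y) and 62 mm high. Absent in some starts.
- sanding_block_mid (a point): brown cork sanding block that may lie on the rest: centre, 14.5 mm above its underside; 61 mm (x; grip across this) by 100 mm (y) by 29 mm high. Absent in some starts.
- bolt_1_mid (a point): steel hex bolt lying on its side on the bench: point in the middle of its length, 7 mm above the bench; 52 mm long along its x, shank 10 mm thick, head 17 mm wide at its +x end. Absent in some starts.
- bolt_2_mid (a point): steel hex bolt lying on its side on the bench: point in the middle of its length, 7 mm above the bench; 52 mm long along its x, shank 10 mm thick, head 17 mm wide at its +x end. Absent in some starts.
- bolt_3_mid (a point): steel hex bolt lying on its side on the bench: point in the middle of its length, 7 mm above the bench; 52 mm long along its x, shank 10 mm thick, head 17 mm wide at its +x end. Absent in some starts.
- white_bottle: bystander: upright white glue bottle, 48 mm across, 143 mm high, origin at the centre of its underside; leave alone.
- nail_jar: bystander: jar with a black cap, 62 mm across, 75 mm high, origin at the centre of its underside; leave alone.

How it is judged:
By the outcome, as a careful person would: the job done as asked, in the order asked, and still so for the second after the job is handed in, with the robot touching nothing.
Of tape_measure, sanding_block only 1 to 2 are there at a start; the rules pass over those that are not, and their reading is None.
Of bolt_1, bolt_2, bolt_3 only 2 to 3 are there at a start; the rules pass over those that are not, and their reading is None.
At some moment in a run one of bolt_1, bolt_2, bolt_3, sanding_block may be knocked a few centimetres aside while the robot is not near it.
It also fails if it takes over 210 s, if anything falls off the work surface, if the arm or the gripper's body presses on something with over 40 N, if the wrist force passes 120 N, or if a joint passes its speed limit or range.

## Robot

A 6-joint arm with a two-finger parallel gripper is mounted at the origin on a cart in front of the work surface, level with it; the furniture and walls round the work are solid. World frame = base frame: x ahead of the robot, y to its left, z up, the work surface at z = 0. Lengths are in m, angles in rad, forces in N, time in s.
With the tool pointing down it reaches from about 0.375 to 0.975 m from the base axis. Payload 3.8 kg.
Tool frame: the origin (TCP) lies midway between the tips of the shut fingers; the grasp point (between the pads) lies 19 mm behind it (bot.grip_point_offset is the z of the grasp point in the tool frame, in m); z points along the fingers, y is the line along which they close (so a half turn about z gives the same grasp; the last joint's range is limited). The gripper opens to 85 mm and grips with 20 to 120 N. Pads are 22 mm wide; open, the fingers measure 114 mm over their backs; the gripper's body (76 mm by 85 mm) begins 54 mm behind the grasp point. The pads swing forward as they close: fully open they stand 13 mm farther back than shut.
Start: joints at [-1.16, 0.264, 1.604, -0, 1.274, -0.037], TCP at [0.292, -0.608, 0.231] pointing down, gripper open.
Joint ranges: [-2.63, 2.63], [-0.94, 2.18], [0.31, 2.57], [-1.31, 4.45], [0, 2.66], [-2.55, 2.55]. Speed limits (rad/s): [2.57, 2.57, 3.14, 3.14, 3.14, 3.14].

## Interface

Orientations are given as a rotation vector (axis times angle).
In Python, from workcell import sensors, optics, order, bot gives the robot as it stands.
- The arm moves only by the tool play_rows, never from a script. Its argument "commands" is a list of rows, each a list of 6 numbers: the shift along the tool's x, y, z in cm, then the turn, a rotation vector about the tool's x, y, z in rad. In form: [[dx, dy, dz, wx, wy, wz], ...]. A call has 1 to 5 rows; each row shifts and turns the commanded pose from where the row before left it, along the tool's axes as they then stand; what a row does not reach is not made up. A row lasts 1/12 s, in which the tool goes at most 41.7 mm and 7.16 degrees, less where a joint would pass 70% of its speed; a pose out of reach is approached as far as the arm can. A call with a gripper value outside its range is refused whole. "grip" is the closure, from 0 (fully open) to 1 (shut), set as the call begins (left out, the last holds). The fingers move at their own pace and stop on an object; "force" is the grip in N (left out, the last holds). Time passes only in rows, so rows that do not move let the fingers close. It gives the time, the measured TCP pose, the force, the opening and the grip force at its end, in the units of the state.
- sensors.read_state(): the state, without advancing time (a new reading comes with each control period).
- optics.read_camera(name): name is "scene" or "side" or "wrist"; returns the picture (480x640x3 uint8, red, green, blue); there is no depth.
- optics.camera_info(name): a dict with "mtx" (3x3 intrinsics, pixels), "k1" (the pictures are not rectified: a ray, as slopes to the right and down, at radius r is drawn at 1 + k1 r^2 times it, then the intrinsics apply), "R" (3x3) and "t" (3): a world point X has camera coordinates R X + t. Camera axes: x right, y down, z forward; pixel columns grow to the right and rows downward; lengths in m; the calibration is good to about 2 mm. A picture is of the moment at which its call begins: read the wrist's pose just before it. camera_info takes no time and is no camera call; for the wrist camera it gives the pose at the moment of the call.
- order.finish_job(): hands the job in; it is judged then, once.
The state is a dict: "time": time; "q": joint angles; "joint_vel": joint speeds; "joint_torque": joint torques, N m; "tool_pos": TCP position; "tcp_rot": TCP orientation; "wrist_force": force on the tool from outside, world axes, zero at the start; "torque": the same for the moment, N m; "width": opening from 0.0 (shut) to 1.0 (fully open); "grip_force": force on a finger pad.
Only numpy, scipy, OpenCV 4.12 (cv2) and the standard library are available. Lean on these libraries where they do the work, as an engineer would, in place of code of your own. Each camera call takes 0.05 s, during which the arm holds its last target. There are 200 camera calls.

## Working session

There is one attempt and no reset: what is moved stays moved. The work goes in short steps, Python scripts to look and compute and a tool call to move; the robot and the scene stay as the last step left them, time stands still between calls to the robot, and variables do not carry over. Pictures are saved under pics/ and viewed, at most 14 in all, crops included, and the job is handed in when it is done.

Besides the shell and the picture viewer there is one more tool, called after "Request:" by a JSON object that holds its "api" and its "payload", one argument or row to a line. play_rows: Moves the arm, as the interface text tells. Its arguments: {"type":"object","properties":{"commands":{"type":"array","items":{"type":"array","items":{"type":"number"}}},"grip":{"type":"number"},"force":{"type":"number"}},"required":["commands"]}

```bash
mkdir -p pics; cat > h.py <<'E'
import numpy as np, cv2
from workcell import sensors, optics, order, bot
from scipy.spatial.transform import Rotation as Ro
def shot(name,fn=None):
    c=optics.camera_info(name); im=optics.read_camera(name)
    im=cv2.cvtColor(np.asarray(im),cv2.COLOR_RGB2BGR)
    if fn: cv2.imwrite('pics/'+fn,im)
    return im,{k:np.array(v) for k,v in c.items()}
def ray(c,u,v):
    K=c['mtx']; d=np.array([(u-K[0,2])/K[0,0],(v-K[1,2])/K[1,1]]); s=d.copy()
    for _ in range(20): s=d/(1+c['k1']*(s@s))
    R=c['R'];o=-R.T@c['t']; return o,R.T@np.array([s[0],s[1],1])
def onz(c,u,v,z):
    o,d=ray(c,u,v); return o+d*(z-o[2])/d[2]
def proj(c,X):
    p=c['R']@np.asarray(X,float)+c['t']; s=p[:2]/p[2]; s=s*(1+c['k1']*(s@s)); return c['mtx'][:2,:2]@s+c['mtx'][:2,2]
def tri(rays):
    A=0;b=0
    for o,d in rays:
        d=d/np.linalg.norm(d);P=np.eye(3)-np.outer(d,d);A=A+P;b=b+P@o
    return np.linalg.solve(A,b)
E
python3 - <<'E'
from h import *
np.set_printoptions(precision=4,suppress=True)
ims=[]
for n in ['scene','side','wrist']:
    im,c=shot(n,n+'0.png'); print(n,c['mtx'][0,0],c['k1'],-c['R'].T@c['t'],c['R'][2])
s=sensors.read_state();print(s, bot.grip_point_offset)
E
```

```text
scene 530.8191770560699 -0.14102397861520138 [-0.2742 -1.1313  0.74  ] [ 0.4979  0.7674 -0.404 ]
side 479.62475725423957 0.015648554988836116 [0.2676 0.9603 0.96  ] [ 0.1918 -0.7249 -0.6616]
wrist 373.2622675826861 -0.036114687319477694 [ 0.3604 -0.5752  0.3727] [-0.2675 -0.1275 -0.9551]
{'time': 0.15, 'q': array([-1.1599,  0.2646,  1.6051, -0.    ,  1.2737, -0.0369]), 'joint_vel': array([ 0.0011, -0.0027, -0.0045,  0.0002,  0.001 ,  0.0008]), 'joint_torque': array([  0.0006, -51.5905, -36.796 ,  -0.    ,   0.0081,   0.    ]), 'tool_pos': array([ 0.292 , -0.6079,  0.2302]), 'tcp_rot': array([-3.0615, -0.6972,  0.0005]), 'wrist_force': array([-0.692 ,  0.4303,  0.0119]), 'torque': array([-0.0151, -0.0483,  0.0024]), 'grip_force': 0.0, 'width': 1.0030965375774004} -0.0187
```

View pics/scene0.png

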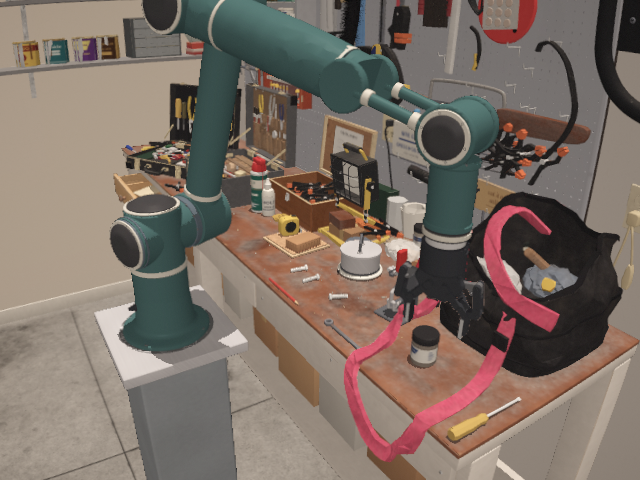

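View pics/side0.png

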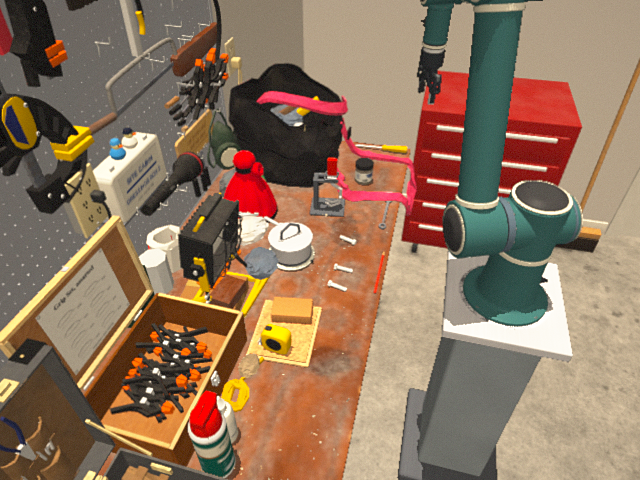

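Scene: the pot with lid is at (361,260), the rest with tape (288,226) and block (303,240), three bolts near (300,268), (311,278), (339,296), and the rack and red lifter behind the gripper (400,265). Side: the lid is at (290,240), the rack at (327,195), the rest at (288,330), and the bolts at (347,240), (343,268), (337,286). I'll enlarge both.

```bash
python3 - <<'E'
import cv2
a=cv2.imread('pics/side0.png')[140:370,230:410]; cv2.imwrite('pics/s1.png',cv2.resize(a,None,fx=2.6,fy=2.6,interpolation=cv2.INTER_CUBIC))
a=cv2.imread('pics/scene0.png')[200:340,250:450]; cv2.imwrite('pics/c1.png',cv2.resize(a,None,fx=4,fy=4,interpolation=cv2.INTER_CUBIC))
E
```

```text
(no output)
```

View pics/s1.png

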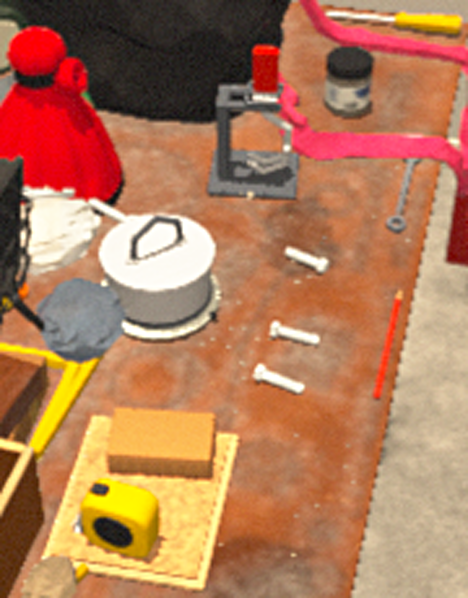

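View pics/c1.png

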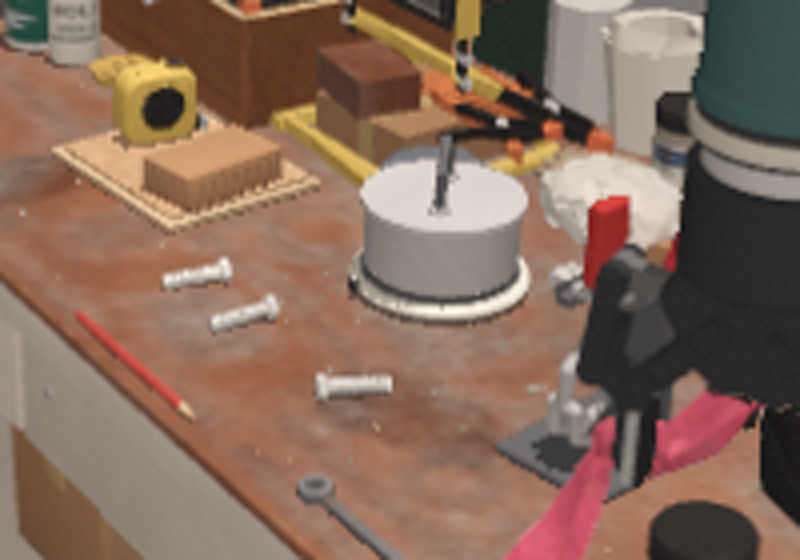

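View pics/wrist0.png

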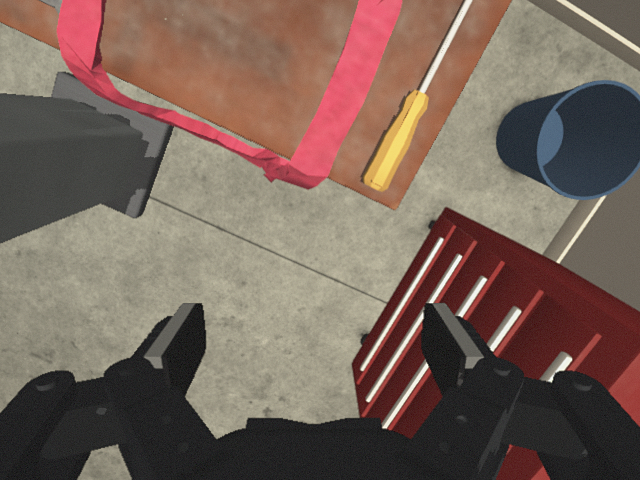

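The crops show the rest corners, block, tape, three bolts (two with heads toward the pot, one with its head toward the robot), lid and loop, rack, lifter and jar. The wrist camera sees only the floor and bench corner. Next I compute positions.

```bash
cat > m1.py <<'E'
from h import *
np.set_printoptions(precision=4,suppress=True)
cs={n:{k:np.array(v) for k,v in optics.camera_info(n).items()} for n in ['scene','side']}
S=lambda u,v,z: onz(cs['side'],230+u/2.6,140+v/2.6,z)[:2]
C=lambda u,v,z: onz(cs['scene'],250+u/4,200+v/4,z)[:2]
print('rest side',[S(*p,.012) for p in [(95,411),(239,434),(207,588),(43,553)]])
print('rest scene',[C(*p,.012) for p in [(52,153),(175,229),(322,184),(205,118)]])
print('block side',[S(*p,.041) for p in [(114,408),(214,413),(213,460),(107,452)]])
print('block scene',[C(*p,.041) for p in [(144,163),(180,181),(283,144),(240,124)]])
print('pot lid side',[S(*p,.074) for p in [(99,252),(216,254),(158,210),(156,295)]])
print('pot lid scene',[C(*p,.074) for p in [(359,195),(528,205),(445,160),(440,236)]])
print('bolts side',[S(*p,.007) for p in [(262,372),(302,387),(276,328),(318,341),(322,263),(288,252)]])
print('bolts scene',[C(*p,.007) for p in [(228,268),(165,283),(272,305),(213,323),(322,385),(390,383)]])
T=lambda s,c: tri([ray(cs['side'],230+s[0]/2.6,140+s[1]/2.6),ray(cs['scene'],250+c[0]/4,200+c[1]/4)])
print('loop peak',T((163,219),(447,140)))
print('handle top',T((265,47),(612,200)))
print('tape',[S(*p,.07) for p in [(85,487),(107,478),(158,497),(140,509)]])
print('tape lower scene',[C(*p,.012) for p in [(125,138),(150,146),(197,135)]],'top',[C(*p,.074) for p in [(113,62),(133,62),(192,66)]])
print('rack foot side',[S(*p,.008) for p in [(209,189),(215,150),(298,152),(297,193)]])
print('rack fork side',[S(*p,.12) for p in [(218,88),(280,88),(218,100)]])
print('jar',S(349,65,.075),'foot',C(500,447,.008),C(610,498,.008))
E
python3 m1.py
```

```text
rest side [array([0.6006, 0.1803]), array([0.4529, 0.1737]), array([0.4383, 0.3521]), array([0.5914, 0.3534])]
rest scene [array([0.4379, 0.3317]), array([0.4553, 0.1547]), array([0.599 , 0.1659]), array([0.5859, 0.331 ])]
block side [array([0.5736, 0.1959]), array([0.4771, 0.1779]), array([0.4633, 0.2346]), array([0.5628, 0.2501])]
block scene [array([0.4638, 0.219 ]), array([0.4716, 0.1751]), array([0.5791, 0.1946]), array([0.5703, 0.2472])]
pot lid side [array([0.6477, 0.0146]), array([ 0.5246, -0.0133]), array([ 0.6063, -0.0695]), array([0.5687, 0.0643])]
pot lid scene [array([0.5375, 0.0256]), array([ 0.6346, -0.0517]), array([0.6295, 0.0439]), array([ 0.5487, -0.0599])]
bolts side [array([0.4506, 0.0818]), array([0.4059, 0.0923]), array([0.4505, 0.0146]), array([0.4027, 0.0228]), array([ 0.4223, -0.1017]), array([ 0.464 , -0.1108])]
bolts scene [array([0.4617, 0.0857]), array([0.409 , 0.0886]), array([0.4589, 0.019 ]), array([0.4082, 0.0176]), array([ 0.4272, -0.0956]), array([ 0.4684, -0.1172])]
loop peak [ 0.5847 -0.0097  0.118 ]
handle top [ 0.5289 -0.2554  0.1864]
tape [array([0.5599, 0.3154]), array([0.5441, 0.301 ]), array([0.4937, 0.3099]), array([0.5053, 0.3263])]
tape lower scene [array([0.5054, 0.3282]), array([0.5156, 0.3028]), array([0.5613, 0.3027])] top [array([0.5063, 0.3493]), array([0.5209, 0.3408]), array([0.5595, 0.3078])]
rack foot side [array([ 0.5824, -0.2007]), array([ 0.5954, -0.28  ]), array([ 0.4919, -0.3017]), array([ 0.4761, -0.2195])]
rack fork side [array([ 0.5847, -0.2554]), array([ 0.5125, -0.2736]), array([ 0.5784, -0.2308])]
jar [ 0.4504 -0.4133] foot [ 0.4815 -0.2228] [ 0.5037 -0.3066]
```

Positions from the two views agree. Next I move to an overview pose for the wrist camera.

Request:
{"api": "play_rows", "payload": {
  "commands": [
    [0,0,-3.75,0,0,0.112],
    [0,0,-3.75,0,0,0.112],
    [0,0,-3.75,0,0,0.112],
    [0,0,-3.75,0,0,0.112]
  ],
  "grip": 0,
  "force": 40
}}

```text
time: 0.48
tool_pos: [0.2921, -0.608, 0.3821]
tcp_rot: [-3.14, 0.009, 0.001]
wrist_force: [0.9, -0.3, 1.0]
width: 1.001
grip_force: 0.0
```

Request:
{"api": "play_rows", "payload": {
  "commands": [
    [1.2,-3.75,0,0,0,0],
    [1.2,-3.75,0,0,0,0],
    [1.2,-3.75,0,0,0,0],
    [1.2,-3.75,0,0,0,0],
    [1.2,-3.75,0,0,0,0]
  ]
}}

```text
time: 0.9
tool_pos: [0.3523, -0.4192, 0.3808]
tcp_rot: [-3.141, 0.001, 0.0]
wrist_force: [1.2, 0.2, -0.3]
width: 0.997
grip_force: 0.0
```

Request:
{"api": "play_rows", "payload": {
  "commands": [
    [1.2,-3.75,0,0,0,0],
    [1.2,-3.75,0,0,0,0],
    [1.2,-3.75,0,0,0,0],
    [1.2,-3.75,0,0,0,0],
    [1.2,-3.75,0,0,0,0]
  ]
}}

```text
time: 1.32
tool_pos: [0.4123, -0.2315, 0.3811]
tcp_rot: [-3.142, 0.001, -0.0]
wrist_force: [1.7, 0.2, 0.3]
width: 0.998
grip_force: 0.0
```

Request:
{"api": "play_rows", "payload": {
  "commands": [
    [1.2,-3.75,0,0,0,0],
    [1.2,-3.75,0,0,0,0],
    [1.2,-3.75,0,0,0,0],
    [1.2,-3.75,0,0,0,0],
    [1.2,-3.75,0,0,0,0]
  ]
}}

```text
time: 1.73
tool_pos: [0.4723, -0.044, 0.3812]
tcp_rot: [3.142, -0.0, 0.0]
wrist_force: [0.5, -1.4, -0.1]
width: 1.002
grip_force: 0.0
```

Request:
{"api": "play_rows", "payload": {
  "commands": [
    [1.2,-3.75,0,0,0,0],
    [1.2,-3.75,0,0,0,0],
    [0,0,0,0,0,0],
    [0,0,0,0,0,0],
    [0,0,0,0,0,0]
  ]
}}

```text
time: 2.15
tool_pos: [0.4961, 0.0289, 0.3809]
tcp_rot: [3.141, 0.001, -0.001]
wrist_force: [-0.2, -0.1, 0.4]
width: 0.999
grip_force: 0.0
```

```bash
python3 - <<'E'
from h import *
im,c=shot('wrist','w1.png')
s=sensors.read_state();print(s['time'],s['tool_pos'],s['tcp_rot'],s['q'])
np.save('w1c.npy',c,allow_pickle=True)
E
```

```text
2.2 [0.49605589 0.02827599 0.38103009] [ 3.14095012e+00 -9.53301065e-04 -1.11089366e-03] [ 7.25060384e-03 -1.34957674e-01  1.75702391e+00 -6.37645338e-04
  1.52023862e+00  1.57868640e+00]
```

View pics/w1.png

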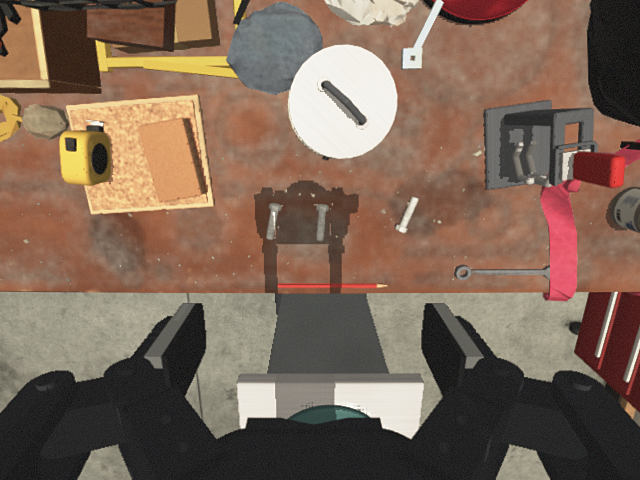

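The wrist view works and batched calls run in order. It shows the lid centre near (343,101) with the loop running from (322,86) to (365,122). The rest corners are about (67,106), (200,96), (213,202), (92,215), the block top is (140-203, 118-207), and the tape is at (85,157). Bolts are at (273,221), (322,222), (407,214), and the rack is at (540,145) with the lifter handle at (600,168).

```bash
cat > m2.py <<'E'
from h import *
np.set_printoptions(precision=4,suppress=True)
c=np.load('w1c.npy',allow_pickle=True).item(); im=cv2.imread('pics/w1.png')
W=lambda u,v,z: onz(c,u,v,z)[:2]
print('rest',[W(*p,.012) for p in [(67,107),(200,96),(213,202),(92,215)]])
print('lid c',W(343,101,.074),[W(*p,.074) for p in [(288,101),(397,101),(343,45),(343,158)]])
print('loop feet',W(322,86,.102),W(365,122,.102))
hsv=cv2.cvtColor(im,cv2.COLOR_BGR2HSV)
g=((hsv[...,1]<70)&(hsv[...,2]>95)).astype('uint8')
for n,(x0,x1,y0,y1) in {'b1':(258,285,195,245),'b2':(308,336,195,245),'b3':(390,425,190,240)}.items():
    ys,xs=np.nonzero(g[y0:y1,x0:x1]); P=np.array([W(x+x0,y+y0,.007) for x,y in zip(xs,ys)])
    m=P.mean(0);u=np.linalg.svd(P-m)[2][0];u*=np.sign(u[0]);t=(P-m)@u
    print(n,len(xs),'mid',m+u*(t.max()+t.min())/2,'len',np.ptp(t),'ang',np.arctan2(u[1],u[0]),'skew(+ = head at -u)',(t**3).mean()/t.std()**3)
print('block top',[W(*p,.041) for p in [(139,125),(186,118),(204,199),(158,207)]])
y=((hsv[...,0]>20)&(hsv[...,0]<32)&(hsv[...,1]>150)&(hsv[...,2]>80)).astype('uint8')
y[:,:50]=0;y[:120]=0;y[200:]=0;y[:,125:]=0
ys,xs=np.nonzero(y);print('tape',xs.min(),xs.max(),ys.min(),ys.max(),[W(*p,.074) for p in [(62,136),(88,132),(65,184),(92,182)]])
print('rack foot',[W(*p,.008) for p in [(484,107),(487,189),(550,100)]])
r=((hsv[...,0]<6)&(hsv[...,1]>200)&(hsv[...,2]>100)).astype('uint8');r[:140]=0;r[195:]=0;r[:,:565]=0
ys,xs=np.nonzero(r);print('handle px',xs.min(),xs.max(),ys.min(),ys.max())
print('fork tip region',[W(*p,.12) for p in [(553,150),(563,185),(592,110)]])
for p in [(.39,.39,0),(.49,.45,0),(.39,.45,0),(.33,.3,0)]: print(p,proj(c,p))
cv2.imwrite('pics/w1r.png',cv2.resize(im[90:205,470:640],None,fx=4.7,fy=4.7,interpolation=cv2.INTER_CUBIC))
E
python3 m2.py
```

```text
rest [array([0.5921, 0.3532]), array([0.6037, 0.175 ]), array([0.4639, 0.1685]), array([0.4454, 0.344 ])]
lid c [ 0.5942 -0.0053] [array([0.5941, 0.0573]), array([ 0.5945, -0.0669]), array([ 0.6527, -0.004 ]), array([ 0.5302, -0.0067])]
loop feet [0.6078 0.0194] [ 0.5713 -0.0275]
b1 324 mid [0.4398 0.0858] len 0.06524424556791761 ang -0.1967176868636594 skew(+ = head at -u) -0.114690943437174
b2 334 mid [0.4361 0.0177] len 0.07262492701915713 ang -0.0439813057184088 skew(+ = head at -u) -0.10640298200277128
b3 339 mid [ 0.4452 -0.1061] len 0.05380159384914544 ang -0.3350002341737586 skew(+ = head at -u) 0.07829113628281013
block top [array([0.5683, 0.2464]), array([0.5763, 0.1863]), array([0.4741, 0.1722]), array([0.4634, 0.2347])]
tape 60 109 131 184 [array([0.5571, 0.326 ]), array([0.5613, 0.2936]), array([0.5   , 0.3331]), array([0.5022, 0.2987])]
rack foot [array([ 0.5915, -0.197 ]), array([ 0.4822, -0.2154]), array([ 0.6016, -0.2848])]
handle px 585 610 153 163
fork tip region [array([ 0.5444, -0.2289]), array([ 0.5067, -0.2473]), array([ 0.5861, -0.2638])]
(0.39, 0.39, 0) [ 73.008  248.9245]
(0.49, 0.45, 0) [ 19.9153 183.0362]
(0.39, 0.45, 0) [ 34.6838 248.8354]
(0.33, 0.3, 0) [137.2375 285.764 ]
```

View pics/w1r.png

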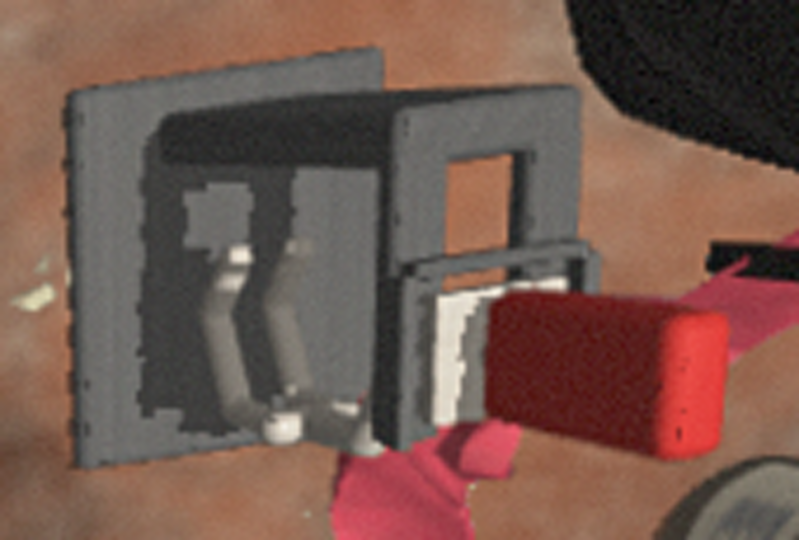

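Lid centre is about (0.589, -0.005), with lid x at about -0.66 rad. The rack sits at yaw 0.17, the block at (0.520, 0.211) yaw 0.14, and the tape at (0.530, 0.313) yaw -0.10. Block first.

Request:
{"api": "play_rows", "payload": {
  "commands": [
    [0.3,-2.29,3,0,0,0],
    [0.3,-2.29,3,0,0,0],
    [0.3,-2.29,3,0,0,0],
    [0.3,-2.29,3,0,0,0],
    [0.3,-2.29,3,0,0,0]
  ]
}}

```text
time: 2.62
tool_pos: [0.5116, 0.1424, 0.2304]
tcp_rot: [3.141, -0.006, 0.002]
wrist_force: [0.1, -0.5, 0.4]
width: 1.0
grip_force: 0.0
```

Request:
{"api": "play_rows", "payload": {
  "commands": [
    [0.3,-2.29,3,0,0,0],
    [0.3,-2.29,3,0,0,0],
    [0.3,-2.29,3,0,0,0],
    [0,0,2,0,0,-0.07],
    [0,0,2,0,0,-0.07]
  ]
}}

```text
time: 3.03
tool_pos: [0.5202, 0.2112, 0.0995]
tcp_rot: [3.133, 0.223, -0.002]
wrist_force: [-0.4, -0.5, 0.1]
width: 0.999
grip_force: 0.0
```

Request:
{"api": "play_rows", "payload": {
  "commands": [
    [0,0,2.5,0,0,0],
    [0,0,2.5,0,0,0],
    [0,0,2,0,0,0],
    [0,0,1.5,0,0,0],
    [0,0,0,0,0,0]
  ]
}}

```text
time: 3.45
tool_pos: [0.5178, 0.2091, 0.0127]
tcp_rot: [3.132, 0.215, -0.011]
wrist_force: [-1.1, -0.1, -0.5]
width: 0.999
grip_force: 0.0
```

Request:
{"api": "play_rows", "payload": {
  "commands": [
    [0,0,0,0,0,0],
    [0,0,0,0,0,0],
    [0,0,0,0,0,0],
    [0,0,0,0,0,0],
    [0,0,0,0,0,0]
  ],
  "grip": 1,
  "force": 40
}}

```text
time: 3.87
tool_pos: [0.5219, 0.2124, 0.018]
tcp_rot: [-3.133, -0.219, -0.005]
wrist_force: [-0.3, -1.8, 3.7]
width: 0.701
grip_force: 44.8
```

Request:
{"api": "play_rows", "payload": {
  "commands": [
    [0,0,0,0,0,0],
    [0,0,0,0,0,0],
    [0,0,0,0,0,0],
    [0,0,0,0,0,0]
  ]
}}

```text
time: 4.2
tool_pos: [0.5219, 0.2123, 0.018]
tcp_rot: [-3.134, -0.22, -0.005]
wrist_force: [0.2, -2.7, 6.5]
width: 0.701
grip_force: 45.0
```

Request:
{"api": "play_rows", "payload": {
  "commands": [
    [0,0,-3,0,0,0],
    [0,0,-4,0,0,0],
    [0,0,-4,0,0,0],
    [-0.4,-1.8,0,0,0,0],
    [-0.75,-3.3,0,0,0,0]
  ]
}}

```text
time: 4.62
tool_pos: [0.5055, 0.2608, 0.1308]
tcp_rot: [-3.132, -0.214, -0.013]
wrist_force: [0.8, 0.4, -2.0]
width: 0.701
grip_force: 44.3
```

Request:
{"api": "play_rows", "payload": {
  "commands": [
    [-0.8,-3.5,0,0,0,0],
    [-0.8,-3.5,0,0,0,0],
    [-0.8,-3.5,0,0,0,0],
    [-0.75,-3.3,0,0,0,0],
    [-0.7,-2.9,0,0,0,0]
  ]
}}

```text
time: 5.03
tool_pos: [0.4392, 0.4231, 0.1264]
tcp_rot: [-3.133, -0.221, 0.0]
wrist_force: [0.5, -0.0, -2.0]
width: 0.702
grip_force: 44.3
```

Request:
{"api": "play_rows", "payload": {
  "commands": [
    [0,0,3.5,0,0,0],
    [0,0,3.5,0,0,0],
    [0,0,2.6,0,0,0],
    [0,0,1.5,0,0,0],
    [0,0,0.6,0,0,0]
  ]
}}

```text
time: 5.45
tool_pos: [0.4375, 0.4191, 0.006]
tcp_rot: [3.129, 0.22, -0.01]
wrist_force: [-15.5, -13.7, 40.6]
width: 0.703
grip_force: 49.1
```

Request:
{"api": "play_rows", "payload": {
  "commands": [
    [0,0,0.2,0,0,0],
    [0,0,0,0,0,0],
    [0,0,0,0,0,0]
  ]
}}

```text
time: 5.7
tool_pos: [0.4411, 0.4216, 0.0081]
tcp_rot: [-3.133, -0.219, -0.002]
wrist_force: [0.6, -0.6, -1.3]
width: 0.706
grip_force: 44.3
```

Request:
{"api": "play_rows", "payload": {
  "commands": [
    [0,0,0,0,0,0],
    [0,0,0,0,0,0],
    [0,0,0,0,0,0],
    [0,0,0,0,0,0],
    [0,0,-1,0,0,0]
  ],
  "grip": 0
}}

```text
time: 6.12
tool_pos: [0.4393, 0.4199, 0.0158]
tcp_rot: [3.132, 0.219, -0.004]
wrist_force: [-0.6, 0.4, -0.6]
width: 1.003
grip_force: 0.0
```

Request:
{"api": "play_rows", "payload": {
  "commands": [
    [0,0,-3.4,0,0,0],
    [0,0,-3.5,0,0,0],
    [0,0,-3.5,0,0,0],
    [0,0,0,0,0,0.12],
    [0,0,0,0,0,0.12]
  ]
}}

```text
time: 6.53
tool_pos: [0.4429, 0.4232, 0.1265]
tcp_rot: [-3.131, 0.166, -0.009]
wrist_force: [-0.0, -0.5, -0.2]
width: 1.002
grip_force: 0.0
```

Request:
{"api": "play_rows", "payload": {
  "commands": [
    [2.5,2.44,0,0,0,0],
    [2.5,2.44,0,0,0,0],
    [2.5,2.44,0,0,0,0],
    [2.5,2.44,0,0,0,0],
    [0,0,0,0,0,0]
  ]
}}

```text
time: 6.95
tool_pos: [0.5342, 0.3098, 0.1226]
tcp_rot: [3.136, -0.163, 0.005]
wrist_force: [-0.2, 0.0, 0.4]
width: 1.002
grip_force: 0.0
```

Request:
{"api": "play_rows", "payload": {
  "commands": [
    [0,0,3,0,0,0],
    [0,0,3,0,0,0],
    [0,0,2.5,0,0,0],
    [0,0,1.2,0,0,0],
    [0,0,0,0,0,0]
  ]
}}

```text
time: 7.37
tool_pos: [0.5274, 0.3127, 0.0211]
tcp_rot: [3.134, -0.157, -0.009]
wrist_force: [-0.1, -0.1, -1.2]
width: 1.003
grip_force: 0.0
```

Request:
{"api": "play_rows", "payload": {
  "commands": [
    [0,0,0,0,0,0],
    [0,0,0,0,0,0],
    [0,0,0,0,0,0],
    [0,0,0,0,0,0],
    [0,0,0,0,0,0]
  ],
  "grip": 1
}}

```text
time: 7.78
tool_pos: [0.532, 0.3155, 0.0268]
tcp_rot: [-3.135, 0.157, -0.006]
wrist_force: [-1.0, 2.0, 4.8]
width: 0.393
grip_force: 41.1
```

Request:
{"api": "play_rows", "payload": {
  "commands": [
    [0,0,0,0,0,0],
    [0,0,0,0,0,0],
    [0,0,0,0,0,0],
    [0,0,0,0,0,0],
    [0,0,0,0,0,0]
  ]
}}

```text
time: 8.2
tool_pos: [0.532, 0.3155, 0.0267]
tcp_rot: [-3.135, 0.157, -0.006]
wrist_force: [0.5, 1.7, 6.5]
width: 0.396
grip_force: 41.3
```

Request:
{"api": "play_rows", "payload": {
  "commands": [
    [0,0,-2,0,0,0],
    [0,0,-3,0,0,0],
    [-2.5,0.5,0,0,0,0],
    [-3,0.7,0,0,0,0],
    [-3,0.6,0,0,0,0]
  ]
}}

```text
time: 8.62
tool_pos: [0.4435, 0.3042, 0.0749]
tcp_rot: [-3.137, 0.159, -0.001]
wrist_force: [-1.4, -0.1, -2.7]
width: 0.395
grip_force: 40.5
```

Request:
{"api": "play_rows", "payload": {
  "commands": [
    [-3,0.6,0,0,0,0],
    [-2.5,0.5,0,0,0,0],
    [0,0,2,0,0,0],
    [0,0,2,0,0,0],
    [0,0,1,0,0,0]
  ]
}}

```text
time: 9.03
tool_pos: [0.386, 0.298, 0.0226]
tcp_rot: [3.136, -0.156, -0.003]
wrist_force: [-0.8, -0.8, -1.8]
width: 0.395
grip_force: 40.4
```

Request:
{"api": "play_rows", "payload": {
  "commands": [
    [0,0,0.6,0,0,0],
    [0,0,0.4,0,0,0],
    [0,0,0.2,0,0,0],
    [0,0,0,0,0,0]
  ]
}}

```text
time: 9.37
tool_pos: [0.3872, 0.2986, 0.0147]
tcp_rot: [3.135, -0.158, -0.006]
wrist_force: [-11.7, -6.2, 21.6]
width: 0.391
grip_force: 42.7
```

Request:
{"api": "play_rows", "payload": {
  "commands": [
    [0,0,0,0,0,0],
    [0,0,0,0,0,0],
    [0,0,0,0,0,0],
    [0,0,0,0,0,0],
    [0,0,-1.5,0,0,0]
  ],
  "grip": 0
}}

```text
time: 9.78
tool_pos: [0.3862, 0.2977, 0.025]
tcp_rot: [3.134, -0.157, -0.007]
wrist_force: [-0.2, -0.1, -0.3]
width: 0.999
grip_force: 0.0
```

Request:
{"api": "play_rows", "payload": {
  "commands": [
    [0,0,-3,0,0,0],
    [0,0,-4,0,0,0],
    [0,0,-4,0,0,0],
    [0,0,-4,0,0,0],
    [0,0,-4,0,0,0]
  ]
}}

```text
time: 10.2
tool_pos: [0.3878, 0.2989, 0.2191]
tcp_rot: [3.138, -0.157, -0.0]
wrist_force: [0.1, 0.3, -0.3]
width: 1.002
grip_force: 0.0
```

Request:
{"api": "play_rows", "payload": {
  "commands": [
    [0,0,-4,0,0,-0.09],
    [0,0,-4,0,0,-0.09],
    [0,0,-4,0,0,-0.09],
    [0,4,0,0,0,0],
    [0,4,0,0,0,0]
  ]
}}

```text
time: 10.62
tool_pos: [0.4032, 0.2216, 0.3415]
tcp_rot: [-3.127, -0.274, -0.011]
wrist_force: [0.1, -0.1, -0.2]
width: 1.001
grip_force: 0.0
```

Request:
{"api": "play_rows", "payload": {
  "commands": [
    [0,4.1,0,0,0,0],
    [0,4.1,0,0,0,0],
    [0,4.1,0,0,0,0],
    [0,4.1,0,0,0,0],
    [0,4.1,0,0,0,0]
  ]
}}

```text
time: 11.03
tool_pos: [0.4362, 0.0163, 0.3375]
tcp_rot: [3.13, 0.267, 0.001]
wrist_force: [0.9, 0.2, -0.9]
width: 1.001
grip_force: 0.0
```

Request:
{"api": "play_rows", "payload": {
  "commands": [
    [0,4.1,0,0,0,0],
    [0,4.1,0,0,0,0],
    [0,4.1,0,0,0,0],
    [0,4.1,0,0,0,0],
    [0,4.1,0,0,0,0]
  ]
}}

```text
time: 11.45
tool_pos: [0.4708, -0.1861, 0.3373]
tcp_rot: [3.13, 0.265, 0.001]
wrist_force: [-0.2, 0.0, 0.4]
width: 1.001
grip_force: 0.0
```

Request:
{"api": "play_rows", "payload": {
  "commands": [
    [-0.7,3.5,0,0,0,0],
    [0,0,0,0,0,0],
    [0,0,0,0,0,0],
    [0,0,0,0,0,0],
    [0,0,0,0,0,0]
  ]
}}

```text
time: 11.87
tool_pos: [0.4699, -0.2185, 0.3372]
tcp_rot: [-3.13, -0.268, 0.0]
wrist_force: [0.2, -0.1, -0.3]
width: 1.002
grip_force: 0.0
```

```bash
python3 - <<'E'
from h import *
im,c=shot('wrist','w2.png'); np.save('w2c.npy',c,allow_pickle=True)
s=sensors.read_state();print(s['time'],s['tool_pos'],s['tcp_rot'],s['q'])
E
```

```text
11.9167 [ 0.46998481 -0.2182576   0.33736216] [-3.12978595e+00 -2.68827806e-01 -3.45552150e-04] [-4.83068231e-01 -8.48294440e-02  1.78938579e+00  3.59849451e-04
  1.43700317e+00  9.16313997e-01]
```

View pics/w2.png

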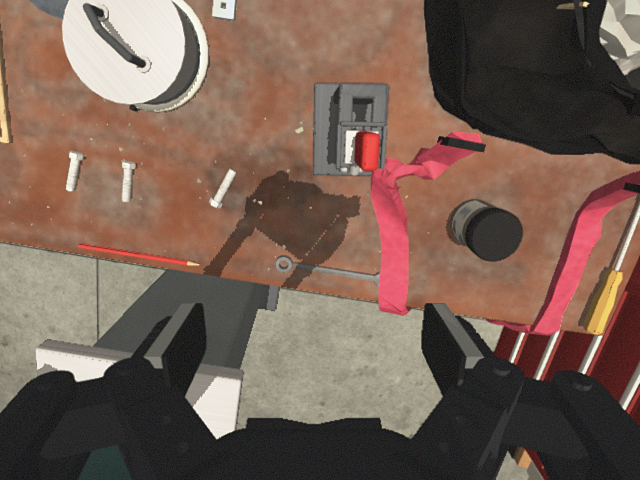

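The rack is at (350,130), aligned with the tool, with the red handle top at (368,150). I'll zoom in.

```bash
python3 - <<'E'
import cv2
a=cv2.imread('pics/w2.png')[78:182,305:405]; cv2.imwrite('pics/w2r.png',cv2.resize(a,None,fx=5.5,fy=5.5,interpolation=cv2.INTER_CUBIC))
E
```

```text
(no output)
```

View pics/w2r.png

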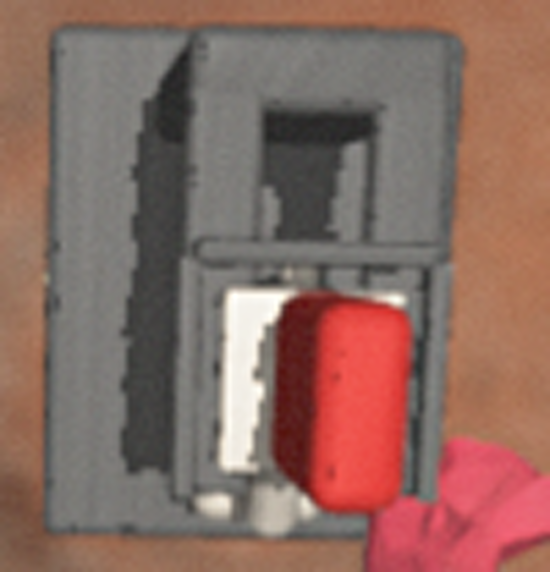

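Handle top centre is at zoom pixel (366,408). The lips run at columns 188 and 438, the stop bar is at rows 238-262, and the slot's back end is at row 108.

```bash
cat > m3.py <<'E'
from h import *
np.set_printoptions(precision=4,suppress=True)
c=np.load('w2c.npy',allow_pickle=True).item()
Z=lambda u,v,z: onz(c,305+u/5.5,78+v/5.5,z)[:2]
print('handle top',[Z(*p,.186) for p in [(320,310),(412,310),(408,510),(322,503),(366,408)]])
a=.17;ex=np.array([np.cos(a),np.sin(a)]);ey=np.array([-np.sin(a),np.cos(a)])
L=[Z(188,265,.126),Z(184,490,.126),Z(445,262,.126),Z(437,490,.126)];print('lips',L,'ang',np.arctan2(*(L[0]-L[1])[::-1]),np.arctan2(*(L[2]-L[3])[::-1]))
f=[Z(315,258,.126),Z(320,108,.12),Z(325,240,.126)]
for p in f: print('stop front / slot back / stop back: along,across',p@ex,p@ey)
print('lips across',[p@ey for p in L],'along',[p@ex for p in L])
print('collar',[(p@ex,p@ey) for p in [Z(222,288,.135),Z(222,470,.135),Z(405,292,.135)]])
print('handle',[(p@ex,p@ey) for p in [Z(366,408,.186),Z(366,306,.186),Z(366,510,.186)]])
print('foot',[(p@ex,p@ey) for p in [Z(52,30,.008),Z(47,530,.008)]],np.arctan2(*(Z(52,30,.008)-Z(47,530,.008))[::-1]))
W=lambda u,v,z: onz(c,u,v,z)
print('jar',W(494,234,.075))
E
python3 m3.py
```

```text
handle top [array([ 0.5419, -0.2447]), array([ 0.5441, -0.2573]), array([ 0.517 , -0.2628]), array([ 0.5159, -0.2505]), array([ 0.5299, -0.2539])]
lips [array([ 0.5446, -0.2297]), array([ 0.5082, -0.236 ]), array([ 0.5525, -0.2716]), array([ 0.5156, -0.2786])] ang 0.1717905269781497 0.18865540459047464
stop front / slot back / stop back: along,across 0.499121203843703 -0.3395284394344019
stop front / slot back / stop back: along,across 0.523005250910846 -0.3402409095740392
stop front / slot back / stop back: along,across 0.5019964171653837 -0.34107812484606187
lips across [np.float64(-0.3184940271657937), np.float64(-0.3185603422989052), np.float64(-0.36115422307238165), np.float64(-0.3618550080428384)] along [np.float64(0.49793873404951894), np.float64(0.4609021168679875), np.float64(0.4985756057123896), np.float64(0.4610152478825057)]
collar [(np.float64(0.4944597148613744), np.float64(-0.3234750684915664)), (np.float64(0.4652536068976396), np.float64(-0.32420141603811925)), (np.float64(0.49393688136485703), np.float64(-0.3532134807055516))]
handle [(np.float64(0.47935228353856785), np.float64(-0.33986428872656743)), (np.float64(0.4932273660349289), np.float64(-0.3392493271430951)), (np.float64(0.46510482142242265), np.float64(-0.3405040912998364))]
foot [(np.float64(0.5452629932114587), np.float64(-0.29625455650683197)), (np.float64(0.4380761391371082), np.float64(-0.29529908637667807))] 0.16108617533148067
jar [ 0.4594 -0.43    0.075 ]
```

Rack seat comes out at about (0.531, -0.254) with yaw 0.17, and the handle is on it. Descending to grip.

Request:
{"api": "play_rows", "payload": {
  "commands": [
    [2.65,2.25,0,0,0,-0.02],
    [2.65,2.25,0,0,0,0],
    [0,0,3.5,0,0,0],
    [0,0,4,0,0,0],
    [0,0,4,0,0,0]
  ]
}}

```text
time: 12.33
tool_pos: [0.5319, -0.2534, 0.2225]
tcp_rot: [3.125, 0.301, 0.005]
wrist_force: [-0.4, 0.1, -0.8]
width: 0.998
grip_force: 0.0
```

Request:
{"api": "play_rows", "payload": {
  "commands": [
    [0,0,3.5,0,0,0],
    [0,0,2.5,0,0,0],
    [0,0,1.5,0,0,0],
    [0,0,0.9,0,0,0],
    [0,0,0,0,0,0]
  ]
}}

```text
time: 12.75
tool_pos: [0.5289, -0.2522, 0.136]
tcp_rot: [-3.125, -0.3, 0.005]
wrist_force: [-0.8, 0.1, 0.2]
width: 1.002
grip_force: 0.0
```

Request:
{"api": "play_rows", "payload": {
  "commands": [
    [0,0,0,0,0,0],
    [0,0,0,0,0,0]
  ]
}}

```text
time: 12.92
tool_pos: [0.5315, -0.2544, 0.1403]
tcp_rot: [3.126, 0.299, 0.004]
wrist_force: [0.6, -0.4, -0.8]
width: 1.003
grip_force: 0.0
```

```bash
python3 - <<'E'
from h import *
s=sensors.read_state();print(s['time'],s['tool_pos'],s['tcp_rot'])
p=s['tool_pos'];ex=np.array([.9856,.1692]);ey=np.array([-.1692,.9856]);print(p[:2]@ex,p[:2]@ey,'want .4795 -.340')
E
```

```text
12.9167 [ 0.53150234 -0.25440657  0.1403311 ] [3.12551382 0.29886834 0.00437519]
0.4808031172063512 -0.34067331643103005 want .4795 -.340
```

Request:
{"api": "play_rows", "payload": {
  "commands": [
    [0,0,0,0,0,0],
    [0,0,0,0,0,0],
    [0,0,0,0,0,0],
    [0,0,0,0,0,0],
    [0,0,0,0,0,0]
  ],
  "grip": 1,
  "force": 80
}}

```text
time: 13.33
tool_pos: [0.5302, -0.2545, 0.1387]
tcp_rot: [3.127, 0.297, 0.001]
wrist_force: [-0.1, 0.1, 0.5]
width: 0.298
grip_force: 0.0
```

Request:
{"api": "play_rows", "payload": {
  "commands": [
    [0,0,0,0,0,0],
    [0,0,0,0,0,0],
    [0,0,0,0,0,0],
    [0,0,0,0,0,0],
    [0,0,0,0,0,0]
  ]
}}

```text
time: 13.75
tool_pos: [0.5302, -0.2544, 0.1385]
tcp_rot: [3.127, 0.298, 0.0]
wrist_force: [-0.8, -0.4, 1.9]
width: 0.155
grip_force: 77.8
```

```bash
python3 - <<'E'
from h import *
s=sensors.read_state();print(s['time'],s['tool_pos'],s['tcp_rot'],s['width'],s['wrist_force'],s['torque'])
E
```

```text
13.75 [ 0.53016699 -0.25440597  0.13846554] [3.12721211e+00 2.97653019e-01 2.41006793e-04] 0.15466159351074274 [-0.80198085 -0.41723657  1.9118668 ] [-0.06038943  0.04567997 -0.03714661]
```

The lifter is held, with the seat reference at TCP (0.5302, -0.2544, 0.1385) and a=0.19. Before pulling out I'll check how close the pink strap is.

```bash
cat > m4.py <<'E'
from h import *
np.set_printoptions(precision=3,suppress=True)
c=np.load('w2c.npy',allow_pickle=True).item();c1=np.load('w1c.npy',allow_pickle=True).item()
ex=np.array([.9856,.1692]);ey=np.array([-.1692,.9856])
def al(p): return np.array([p[:2]@ex-.48,p[:2]@ey+.34,p[2]])
# left edge of strap at several rows of w2, for three heights (rack coords)
im=cv2.imread('pics/w2.png');hsv=cv2.cvtColor(im,cv2.COLOR_BGR2HSV)
m=((hsv[...,0]>165)&(hsv[...,0]<179)&(hsv[...,1]>90)&(hsv[...,2]>120))
im1=cv2.imread('pics/w1.png');h1=cv2.cvtColor(im1,cv2.COLOR_BGR2HSV);m1=((h1[...,0]>165)&(h1[...,1]>90)&(h1[...,2]>120))
for v in [178,190,210,240,280,305]:
    xs=np.nonzero(m[v,360:430])[0]+360
    print(v,xs.min(),xs.max(),[al(onz(c,xs.min(),v,z)) for z in (0,.05,.1)])
for v in [195,220,250,280,296]:
    xs=np.nonzero(m1[v,530:600])[0]+530
    if len(xs): print('w1',v,xs.min(),xs.max())
# height from w1/w2: bottom end corners
y2,x2=np.nonzero(m[295:325,370:415]);y1,x1=np.nonzero(m1[285:310,535:590])
print('end w2',x2.mean()+370,(y2+295).max(),'w1',x1.mean()+535,(y1+285).max())
print(tri([ray(c,x2.mean()+370,(y2+295).max()),ray(c1,x1.mean()+535,(y1+285).max())]))
for a,b in [((383,215),(550,212)),((378,178),(545,183))]: print(tri([ray(c,*a),ray(c1,*b)]),al(tri([ray(c,*a),ray(c1,*b)])))
E
python3 m4.py
```

```text
178 372 429 [array([-0.048, -0.03 ,  0.   ]), array([-0.04 , -0.023,  0.05 ]), array([-0.033, -0.015,  0.1  ])]
190 371 397 [array([-0.063, -0.03 ,  0.   ]), array([-0.054, -0.022,  0.05 ]), array([-0.045, -0.014,  0.1  ])]
210 375 404 [array([-0.09 , -0.036,  0.   ]), array([-0.078, -0.028,  0.05 ]), array([-0.066, -0.019,  0.1  ])]
240 381 407 [array([-0.131, -0.047,  0.   ]), array([-0.115, -0.037,  0.05 ]), array([-0.099, -0.027,  0.1  ])]
280 380 407 [array([-0.19 , -0.048,  0.   ]), array([-0.168, -0.039,  0.05 ]), array([-0.146, -0.029,  0.1  ])]
305 379 403 [array([-0.229, -0.049,  0.   ]), array([-0.203, -0.039,  0.05 ]), array([-0.177, -0.029,  0.1  ])]
w1 195 541 568
w1 220 547 573
w1 250 550 576
w1 280 550 576
w1 296 546 572
end w2 392.88139059304706 314 w1 561.0904392764858 300
[ 0.304 -0.364  0.   ]
[ 0.446 -0.316  0.002] [-0.094 -0.047  0.002]
[ 0.491 -0.298  0.007] [-0.047 -0.037  0.007]
```

The strap lies flat on the bench, about 35 mm to the side, so it is clear. Pulling the lifter out and checking.

Request:
{"api": "play_rows", "payload": {
  "commands": [
    [0,0,-0.5,0,0,0],
    [0,0,-0.8,0,0,0],
    [-1,-0.02,0,0,0,0],
    [-1.5,-0.03,0,0,0,0],
    [-2,-0.04,0,0,0,0]
  ]
}}

```text
time: 14.17
tool_pos: [0.4857, -0.262, 0.1517]
tcp_rot: [3.127, 0.299, 0.001]
wrist_force: [-0.6, -1.1, -1.6]
width: 0.152
grip_force: 77.7
```

Request:
{"api": "play_rows", "payload": {
  "commands": [
    [-2.5,-0.05,0,0,0,0],
    [-2.5,-0.05,0,0,0,0],
    [0,0,-3,0,0,0],
    [0,0,-4,0,0,0],
    [0,0,-4,0,0,0]
  ]
}}

```text
time: 14.58
tool_pos: [0.4337, -0.2695, 0.2606]
tcp_rot: [-3.125, -0.296, 0.006]
wrist_force: [1.1, -1.4, -1.0]
width: 0.154
grip_force: 77.9
```

Request:
{"api": "play_rows", "payload": {
  "commands": [
    [0,0,-4,0,0,0.12],
    [0,0,0,0,0,0.12],
    [0,0,0,0,0,0.12],
    [0,0,0,0,0,0.12],
    [0,0,0,0,0,0.12]
  ]
}}

```text
time: 15.0
tool_pos: [0.4357, -0.2703, 0.3018]
tcp_rot: [3.073, -0.649, 0.001]
wrist_force: [0.7, -0.0, -2.0]
width: 0.153
grip_force: 78.0
```

Request:
{"api": "play_rows", "payload": {
  "commands": [
    [0,0,0,0,0,0.12],
    [0,0,0,0,0,0.12],
    [0,0,0,0,0,0],
    [0,0,0,0,0,0],
    [0,0,0,0,0,0]
  ]
}}

```text
time: 15.42
tool_pos: [0.436, -0.2703, 0.3013]
tcp_rot: [2.978, -0.999, -0.0]
wrist_force: [0.5, 0.7, -1.5]
width: 0.155
grip_force: 78.0
```

```bash
python3 - <<'E'
from h import *
s=sensors.read_state();print(s['time'],s['tool_pos'],s['tcp_rot'],s['q'],s['width'],s['wrist_force'])
v=s['tcp_rot'];R=Ro.from_rotvec(v).as_matrix();print('a',np.arctan2(R[1,0],R[0,0]))
im,c=shot('side','side1.png'); cv2.imwrite('pics/sd1.png',cv2.resize(im[100:330,220:480],None,fx=2.6,fy=2.6,interpolation=cv2.INTER_CUBIC))
im,c=shot('scene','scene1.png');
im,c=shot('wrist','w3.png'); np.save('w3c.npy',c,allow_pickle=True)
E
```

```text
15.4167 [ 0.4360333  -0.27029256  0.30128105] [ 2.97839530e+00 -9.99339933e-01 -1.11916109e-04] [-6.03449629e-01 -8.28410304e-02  1.85220321e+00 -3.34090781e-05
  1.37229519e+00  1.61480516e+00] 0.15459049590202414 [ 0.47834553  0.69820527 -1.52474495]
a -0.6474518716641517
```

View pics/sd1.png

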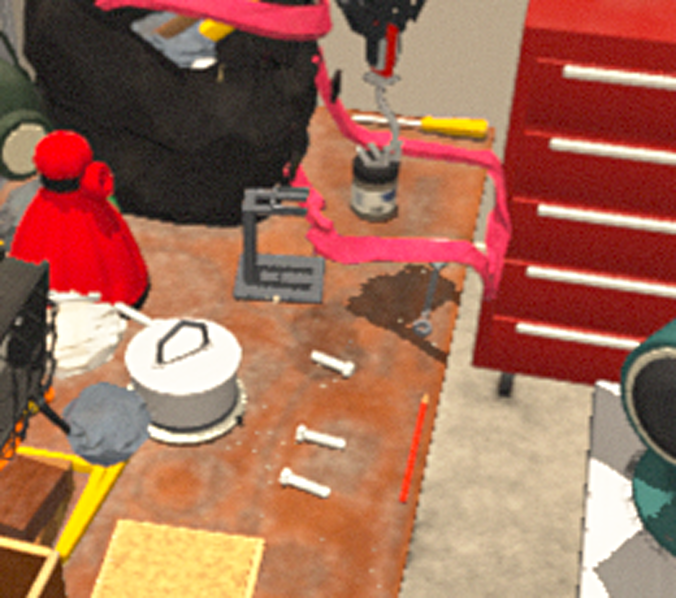

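The lifter hangs straight in the gripper, the rack is empty and the rest is clear. Next I refine the loop pose from the overhead view.

```bash
cat > m5.py <<'E'
from h import *
np.set_printoptions(precision=4,suppress=True)
for n,roi in [('w1',(312,375,75,132)),('w2',(75,160,0,80)),('w3',None)]:
    c=np.load(n+'c.npy',allow_pickle=True).item();im=cv2.imread('pics/%s.png'%n);g=cv2.cvtColor(im,cv2.COLOR_BGR2GRAY)
    if roi is None:
        p=proj(c,(.589,-.005,.1));print('w3 lid at',p);u,v=p.astype(int);roi=(max(u-60,0),min(u+60,640),max(v-60,0),min(v+60,480))
        if roi[1]-roi[0]<40 or roi[3]-roi[2]<40: continue
    x0,x1,y0,y1=roi;m=(g[y0:y1,x0:x1]<100).astype('uint8')
    k,l,st,ce=cv2.connectedComponentsWithStats(m)
    i=max(range(1,k),key=lambda j:st[j][4] if np.hypot(*(ce[j]-[(x1-x0)/2,(y1-y0)/2]))<30 else 0)
    ys,xs=np.nonzero(l==i);r=cv2.minAreaRect(np.c_[xs+x0,ys+y0].astype(np.float32));b=cv2.boxPoints(r)
    e=sorted(range(4),key=lambda j:np.hypot(*(b[j]-b[(j+1)%4])))[:2]
    E=[(b[j]+b[(j+1)%4])/2 for j in e]
    for z in (.09,.102,.112): 
        P=[onz(c,*q,z)[:2] for q in E];d=P[0]-P[1];print(n,st[i][4],z,'mid',(P[0]+P[1])/2,'len',np.hypot(*d),'lidx ang',(np.arctan2(d[1],d[0])-np.pi/2+np.pi/2)%np.pi-np.pi/2)
    if n!='w2':
        w=cv2.cvtColor(im,cv2.COLOR_BGR2HSV);mm=((w[...,1]<40)&(w[...,2]>180)).astype('uint8')
        q=proj(c,(.589,-.005,.074)).astype(int);mm[:max(q[1]-90,0)]=0;mm[q[1]+90:]=0;mm[:,:max(q[0]-90,0)]=0;mm[:,q[0]+90:]=0
        cs,_=cv2.findContours(mm,cv2.RETR_EXTERNAL,2);cc=max(cs,key=cv2.contourArea);print(n,'lid centre',cv2.minEnclosingCircle(cc),onz(c,*cv2.minEnclosingCircle(cc)[0],.074),onz(c,*cv2.fitEllipse(cc)[0],.074))
E
python3 m5.py
```

```text
w1 388 0.09 mid [ 0.5924 -0.0052] len 0.0620059358830305 lidx ang -0.7469047512765037
w1 388 0.102 mid [ 0.5918 -0.0042] len 0.06028943717784219 lidx ang -0.7469047512765039
w1 388 0.112 mid [ 0.5913 -0.0035] len 0.058859021590185204 lidx ang -0.746904751276503
w1 lid centre ((343.05670166015625, 101.29583740234375), 57.02680587768555) [ 0.5939 -0.0053  0.074 ] [ 0.594  -0.0045  0.074 ]
w2 734 0.09 mid [ 0.59   -0.0032] len 0.07456058166701643 lidx ang -0.7465789581412249
w2 734 0.102 mid [ 0.5886 -0.0095] len 0.07226571718330323 lidx ang -0.7465789581412241
w2 734 0.112 mid [ 0.5874 -0.0147] len 0.07035333011354221 lidx ang -0.746578958141225
w3 lid at [  8.3105 244.2165]
w3 242 0.09 mid [ 0.58   -0.0113] len 0.060512376849358965 lidx ang -0.4772036557457491
w3 242 0.102 mid [ 0.5771 -0.0216] len 0.05846078348270269 lidx ang -0.4772036557457495
w3 242 0.112 mid [ 0.5748 -0.0302] len 0.05675112234382246 lidx ang -0.4772036557457495
w3 lid centre ((48.73036575317383, 226.515869140625), 68.0618896484375) [ 0.5818 -0.0327  0.074 ] [ 0.5795 -0.0407  0.074 ]
```

Request:
{"api": "play_rows", "payload": {
  "commands": [
    [0,0,0,0,0,0.053],
    [-1.59,-3.36,0,0,0,0],
    [-1.59,-3.36,0,0,0,0],
    [-1.59,-3.36,0,0,0,0],
    [-1.59,-3.36,0,0,0,0]
  ]
}}

```text
time: 15.98
tool_pos: [0.4749, -0.1255, 0.3014]
tcp_rot: [-2.949, 1.082, -0.001]
wrist_force: [1.7, -0.2, -1.2]
width: 0.153
grip_force: 78.3
```

Request:
{"api": "play_rows", "payload": {
  "commands": [
    [-1.59,-3.36,0,0,0,0],
    [-1.59,-3.36,0,0,0,0],
    [-1.59,-3.36,0,0,0,0],
    [-1.59,-3.36,0,0,0,0],
    [-1.59,-3.36,0,0,0,0]
  ]
}}

```text
time: 16.4
tool_pos: [0.523, 0.0548, 0.3015]
tcp_rot: [-2.95, 1.08, -0.001]
wrist_force: [0.9, 0.5, -0.7]
width: 0.155
grip_force: 78.3
```

Request:
{"api": "play_rows", "payload": {
  "commands": [
    [0,0,0,0,0,0],
    [0,0,0,0,0,0],
    [0,0,0,0,0,0],
    [0,0,0,0,0,0]
  ]
}}

```text
time: 16.73
tool_pos: [0.5226, 0.0519, 0.3012]
tcp_rot: [2.948, -1.083, -0.0]
wrist_force: [-0.4, -0.1, -1.3]
width: 0.157
grip_force: 78.8
```

```bash
python3 - <<'E'
from h import *
s=sensors.read_state();print(s['time'],s['tool_pos'],s['tcp_rot'],s['q'])
im,c=shot('wrist','w4.png'); np.save('w4c.npy',c,allow_pickle=True); print(proj(c,(.59,-.005,.118)))
E
```

```text
16.7333 [0.52260674 0.05188773 0.3011598 ] [ 2.94848574e+00 -1.08252675e+00 -2.49205542e-04] [ 5.18950566e-02 -5.83459552e-02  1.82952160e+00 -5.59478162e-04
  1.37082386e+00  2.32653834e+00]
[312.92587673 106.10021959]
```

View pics/w4.png

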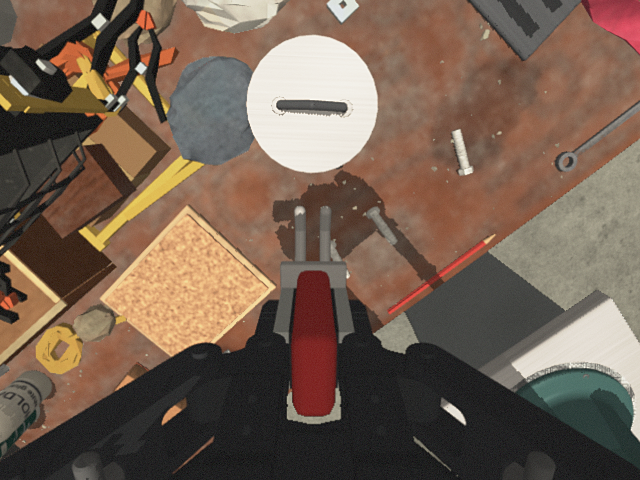

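The loop runs from (277,106) to (348,108), almost square to the tool, and the tine tips are at (300,212) and (325,210). Computing the alignment.

```bash
cat > m6.py <<'E'
from h import *
np.set_printoptions(precision=4,suppress=True)
n='w4';c=np.load(n+'c.npy',allow_pickle=True).item();im=cv2.imread('pics/%s.png'%n);g=cv2.cvtColor(im,cv2.COLOR_BGR2GRAY)
m=(g[85:130,265:360]<100).astype('uint8');k,l,st,ce=cv2.connectedComponentsWithStats(m);i=1+np.argmax(st[1:,4])
ys,xs=np.nonzero(l==i);xs=xs+265;ys=ys+85;print('loop px',xs.min(),xs.max(),ys[xs<xs.min()+6].mean(),ys[xs>xs.max()-6].mean(),ys[abs(xs-xs.mean())<6].mean())
a=-.703;tx=np.array([np.cos(a),np.sin(a)]);ty=np.array([np.sin(a),-np.cos(a)]);T=sensors.read_state()['tool_pos'][:2]
f=lambda u,v,z:(lambda p:((p-T)@tx,(p-T)@ty))(onz(c,u,v,z)[:2])
A=(xs.min(),ys[xs<xs.min()+6].mean());B=(xs.max(),ys[xs>xs.max()-6].mean());C=(xs.mean(),ys[abs(xs-xs.mean())<6].mean())
print('ends z.102',f(*A,.102),f(*B,.102),'mid z.118',f(*C,.118))
w=cv2.cvtColor(im,cv2.COLOR_BGR2HSV);mm=((w[...,1]<40)&(w[...,2]>180)).astype('uint8');mm[:,:245]=0;mm[:,385:]=0;mm[:30]=0;mm[180:]=0
cs,_=cv2.findContours(mm,cv2.RETR_EXTERNAL,2);cc=max(cs,key=cv2.contourArea);e=cv2.fitEllipse(cc);print('lid',e,f(*e[0],.074),onz(c,*e[0],.074))
print('tips (z of tips .179+.011)',f(300,210,.19),f(325,210,.19))
E
python3 m6.py
```

```text
loop px 277 346 104.76470588235294 107.41509433962264 105.0091743119266
ends z.102 (np.float64(0.08979785844592815), np.float64(-0.031552817690962826)) (np.float64(0.08756650638615851), np.float64(0.02838285953133979)) mid z.118 (np.float64(0.08888829001108017), np.float64(-0.0016878946046384566))
lid ((311.691650390625, 103.44081115722656), (130.0633544921875, 136.6759490966797), 178.83607482910156) (np.float64(0.09208830551183), np.float64(-0.0015354498895313571)) [ 0.5939 -0.0067  0.074 ]
tips (z of tips .179+.011) (np.float64(0.01659245512515829), np.float64(-0.009418709261406024)) (np.float64(0.016579714372330967), np.float64(0.007995278982974285))
```

Request:
{"api": "play_rows", "payload": {
  "commands": [
    [0,0,0,0,0,0.037],
    [-1,-0.43,0,0,0,0],
    [0,0,3,0,0,0],
    [0,0,3,0,0,0],
    [0,0,2,0,0,0]
  ]
}}

```text
time: 17.2
tool_pos: [0.517, 0.0624, 0.2193]
tcp_rot: [2.928, -1.137, -0.002]
wrist_force: [-0.7, 0.2, -1.6]
width: 0.153
grip_force: 78.8
```

Request:
{"api": "play_rows", "payload": {
  "commands": [
    [0,0,1,0,0,0],
    [0,0,0,0,0,0],
    [0,0,0,0,0,0],
    [0,0,0,0,0,0]
  ]
}}

```text
time: 17.53
tool_pos: [0.5195, 0.0627, 0.2132]
tcp_rot: [-2.928, 1.136, -0.004]
wrist_force: [-0.6, -0.3, -1.6]
width: 0.156
grip_force: 78.7
```

```bash
python3 - <<'E'
from h import *
s=sensors.read_state();print(s['time'],s['tool_pos'],s['tcp_rot'],s['q'],s['wrist_force'])
im,c=shot('side','side2.png'); a=cv2.resize(im[170:280,250:360],None,fx=5,fy=5,interpolation=cv2.INTER_CUBIC); cv2.imwrite('pics/sd2.png',a)
E
```

```text
17.5333 [0.51952654 0.06274272 0.21315292] [-2.92750412  1.13623323 -0.00411459] [ 7.25409916e-02 -1.34953699e-02  1.94832574e+00  7.32788763e-05
  1.20382966e+00  2.38376373e+00] [-0.57353567 -0.2942484  -1.64597928]
```

View pics/sd2.png

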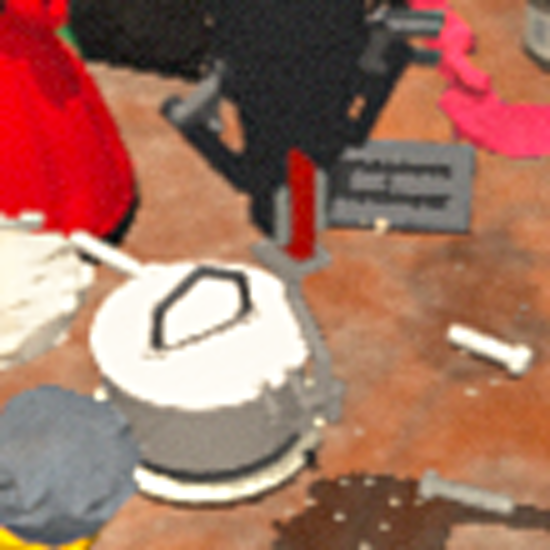

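The lifter is behind the lid with its tines above lid level and below the loop peak. Sliding in.

Request:
{"api": "play_rows", "payload": {
  "commands": [
    [1.5,0,0.1,0,0,0],
    [2.2,0.1,0.1,0,0,0],
    [2.2,0,0,0,0,0],
    [1.8,0,0,0,0,0],
    [1.3,0,0,0,0,0]
  ]
}}

```text
time: 18.0
tool_pos: [0.5867, -0.0004, 0.2107]
tcp_rot: [-2.928, 1.137, -0.005]
wrist_force: [-0.5, 0.5, -0.7]
width: 0.154
grip_force: 78.7
```

Request:
{"api": "play_rows", "payload": {
  "commands": [
    [0.9,0,0,0,0,0],
    [0,0,0,0,0,0],
    [0,0,0,0,0,0],
    [0,0,0,0,0,0]
  ]
}}

```text
time: 18.33
tool_pos: [0.5902, -0.0043, 0.2092]
tcp_rot: [-2.929, 1.136, 0.001]
wrist_force: [0.2, -0.1, -0.8]
width: 0.153
grip_force: 78.7
```

Request:
{"api": "play_rows", "payload": {
  "commands": [
    [0,0,-0.5,0,0,0],
    [0,0,-0.4,0,0,0],
    [0,0,-0.3,0,0,0],
    [0,0,0,0,0,0],
    [0,0,0,0,0,0]
  ]
}}

```text
time: 18.75
tool_pos: [0.591, -0.0045, 0.2221]
tcp_rot: [-2.929, 1.136, -0.002]
wrist_force: [0.2, -0.0, -1.8]
width: 0.153
grip_force: 78.7
```

```bash
python3 - <<'E'
from h import *
s=sensors.read_state();print(s['time'],s['tool_pos'],s['tcp_rot'],s['q'],s['wrist_force'])
im,c=shot('side','side3.png'); im2,c=shot('scene','scene3.png')
a=cv2.resize(im[170:280,250:360],None,fx=3.6,fy=3.6,interpolation=cv2.INTER_CUBIC);b=cv2.resize(im2[190:300,300:410],None,fx=3.6,fy=3.6,interpolation=cv2.INTER_CUBIC); cv2.imwrite('pics/j3.png',np.hstack([a,b]))
E
```

```text
18.75 [ 0.59100375 -0.00446768  0.22207091] [-2.92869159e+00  1.13558317e+00 -1.98843228e-03] [-4.97182714e-02  1.11484071e-01  1.80064517e+00  2.87677125e-05
  1.22812059e+00  2.26086158e+00] [ 0.17722865 -0.00975527 -1.77812412]
```

View pics/j3.png

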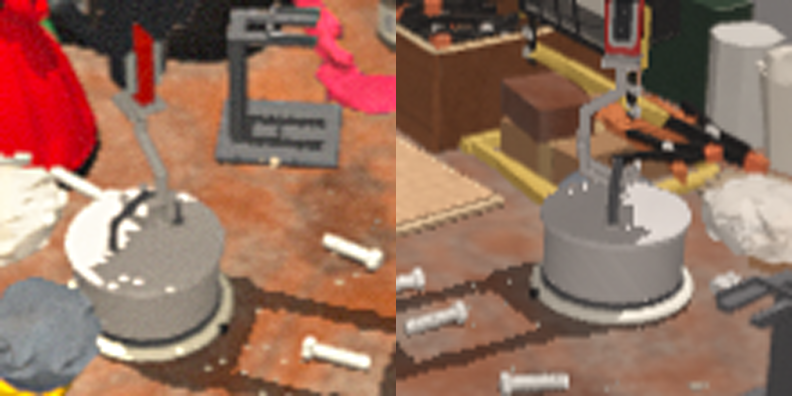

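The hook is under the loop in both views. Lifting gently.

Request:
{"api": "play_rows", "payload": {
  "commands": [
    [0,0,-0.2,0,0,0],
    [0,0,-0.2,0,0,0],
    [0,0,-0.2,0,0,0],
    [0,0,-0.2,0,0,0],
    [0,0,-0.2,0,0,0]
  ]
}}

```text
time: 19.27
tool_pos: [0.5906, -0.0047, 0.2311]
tcp_rot: [2.929, -1.136, -0.001]
wrist_force: [-0.0, 0.2, -3.5]
width: 0.152
grip_force: 78.6
```

Request:
{"api": "play_rows", "payload": {
  "commands": [
    [0,0,-0.2,0,0,0],
    [0,0,-0.3,0,0,0],
    [0,0,-0.4,0,0,0],
    [0,0,-0.5,0,0,0],
    [0,0,-0.5,0,0,0]
  ]
}}

```text
time: 19.68
tool_pos: [0.5908, -0.0047, 0.2508]
tcp_rot: [-2.929, 1.136, -0.0]
wrist_force: [-0.4, -0.1, -2.7]
width: 0.153
grip_force: 78.6
```

Request:
{"api": "play_rows", "payload": {
  "commands": [
    [0,0,-0.8,0,0,0],
    [0,0,-0.8,0,0,0],
    [0,0,-0.8,0,0,0],
    [0,0,-0.4,0,0,0],
    [0,0,0,0,0,0]
  ]
}}

```text
time: 20.1
tool_pos: [0.5918, -0.0047, 0.2805]
tcp_rot: [-2.928, 1.136, -0.005]
wrist_force: [0.1, 0.5, -2.8]
width: 0.155
grip_force: 78.6
```

Request:
{"api": "play_rows", "payload": {
  "commands": [
    [0,0,0,0,0,0],
    [0,0,0,0,0,0],
    [0,0,0,0,0,0]
  ]
}}

```text
time: 20.35
tool_pos: [0.5903, -0.0047, 0.2775]
tcp_rot: [2.929, -1.136, -0.002]
wrist_force: [0.1, -0.1, -4.2]
width: 0.151
grip_force: 78.6
```

```bash
cat > lidc.py <<'E'
from h import *
np.set_printoptions(precision=4,suppress=True)
import sys
def ell(name,X,r=45,show=True,vmin=None):
    """bright lid blob near projection of X"""
    im,c=shot(name,sys.argv[1]+name+'.png') ; p=proj(c,X);u,v=p.astype(int);x0,y0=max(u-r,0),max(v-r,0);s=im[y0:v+r,x0:u+r]
    return im,c,p
if __name__=='__main__':
    s=sensors.read_state();print(s['time'],s['tool_pos'],s['tcp_rot'],s['q'],s['wrist_force'])
    for n in ('wrist','side','scene'):
        im,c=shot(n,sys.argv[1]+n+'.png');np.save(sys.argv[1]+n+'.npy',c,allow_pickle=True)
E
python3 lidc.py l1
```

```text
20.35 [ 0.5903 -0.0047  0.2775] [ 2.9285 -1.1362 -0.002 ] [-0.0502  0.0799  1.7326  0.      1.3303  2.2609] [ 0.0661 -0.0767 -4.218 ]
```

```bash
cat > m7.py <<'E'
from h import *
import sys
np.set_printoptions(precision=1,suppress=True)
tag,X,z0=sys.argv[1],np.array(eval(sys.argv[2])),float(sys.argv[3])
for n in ('side','scene'):
    c=np.load(tag+n+'.npy',allow_pickle=True).item();im=cv2.imread('pics/'+tag+n+'.png')
    t=np.linspace(0,2*np.pi,60)
    for nm,z in (('raised',X[2]),('old',z0)):
        P=np.array([proj(c,(X[0]+.062*np.cos(k),X[1]+.062*np.sin(k),z)) for k in t]);m=np.zeros(im.shape[:2],'uint8');cv2.fillPoly(m,[P.astype(np.int32)],1)
        hsv=cv2.cvtColor(im,cv2.COLOR_BGR2HSV);w=((hsv[...,1]<50)&(hsv[...,2]>95))
        print(n,nm,'bbox',P.min(0),P.max(0),'fraction grey-white',w[m>0].mean(),'bright',(hsv[...,2][m>0]>190).mean())
E
python3 m7.py l1 '(.5903,-.0047,.1245)' .074
```

```text
side raised bbox [266.3 208.1] [311.6 236.9] fraction grey-white 0.9465791940018744 bright 0.3139643861293346
side old bbox [267.6 221.8] [311.7 250.9] fraction grey-white 0.9278937381404174 bright 0.10341555977229601
scene raised bbox [339.8 224.7] [382.4 241.8] fraction grey-white 0.8820678513731826 bright 0.308562197092084
scene old bbox [339.3 240. ] [381.4 258. ] fraction grey-white 0.9098101265822784 bright 0.0189873417721519
```

The lid is off the pot, since the bright disc now sits at the raised position in both views. Next I measure the cleared rest.

```bash
cat > m8.py <<'E'
from h import *
np.set_printoptions(precision=4,suppress=True)
for n,f,g in (('side','l1side.png','l1side'),('scene','l1scene.png','l1scene'),('w4','w4.png','w4c')):
    c=np.load(g+'.npy',allow_pickle=True).item();im=cv2.imread('pics/'+f);hsv=cv2.cvtColor(im,cv2.COLOR_BGR2HSV)
    p=proj(c,(.522,.261,.012)).astype(int);h=hsv[p[1]-3:p[1]+4,p[0]-3:p[0]+4].reshape(-1,3)
    m=((hsv[...,0]>=11)&(hsv[...,0]<=26)&(hsv[...,1]>50)&(hsv[...,2]>150)).astype('uint8');m=cv2.morphologyEx(m,cv2.MORPH_CLOSE,np.ones((3,3)));m=cv2.morphologyEx(m,cv2.MORPH_OPEN,np.ones((5,5)))
    k,l=cv2.connectedComponents(m);lab=np.bincount(l[p[1]-5:p[1]+6,p[0]-5:p[0]+6].ravel(),minlength=k);lab[0]=0
    cs,_=cv2.findContours((l==lab.argmax()).astype('uint8'),cv2.RETR_EXTERNAL,2);hu=cv2.convexHull(max(cs,key=cv2.contourArea))
    W=np.array([onz(c,*q[0],.012)[:2] for q in hu]).astype(np.float32)
    r=cv2.minAreaRect(W*1000);print(n,h.mean(0),cv2.contourArea(hu),'centre mm',r[0],'size',r[1],'ang',r[2])
E
python3 m8.py
```

```text
side [ 22.449  138.6327 254.3673] 49838.5 centre mm (406.10235595703125, 153.32302856445312) size (947.4034423828125, 508.7876892089844) ang 89.82209014892578
scene [ 14.2653 100.3469 220.2449] 3468.5 centre mm (501.9164123535156, 301.446533203125) size (282.03997802734375, 447.8013916015625) ang 10.539682388305664
w4 [ 15.4898 116.0612 232.4898] 16066.5 centre mm (530.3192138671875, 265.36297607421875) size (165.084228515625, 194.9992218017578) ang 2.855729818344116
```

```bash
cat > m8.py <<'E'
from h import *
np.set_printoptions(precision=4,suppress=True)
for n,f,g,lo,hi in (('side','l1side.png','l1side',(18,90,215),(27,190,255)),('scene','l1scene.png','l1scene',(10,50,185),(18,135,255)),('w4','w4.png','w4c',(11,60,185),(20,150,255))):
    c=np.load(g+'.npy',allow_pickle=True).item();im=cv2.imread('pics/'+f);hsv=cv2.cvtColor(im,cv2.COLOR_BGR2HSV)
    p=proj(c,(.522,.261,.012)).astype(int)
    m=cv2.inRange(hsv,lo,hi);e=np.zeros_like(m)
    t=[proj(c,(.522+a,.261+b,.012)) for a,b in((-.1,-.12),(.1,-.12),(.1,.12),(-.1,.12))];cv2.fillPoly(e,[np.array(t).astype(np.int32)],1);m*=e
    m=cv2.morphologyEx(m,cv2.MORPH_CLOSE,np.ones((3,3)));m=cv2.morphologyEx(m,cv2.MORPH_OPEN,np.ones((3,3)))
    k,l=cv2.connectedComponents(m);lab=np.bincount(l[p[1]-5:p[1]+6,p[0]-5:p[0]+6].ravel(),minlength=k);lab[0]=0
    cs,_=cv2.findContours((l==lab.argmax()).astype('uint8'),cv2.RETR_EXTERNAL,2);cc=max(cs,key=cv2.contourArea)
    W=np.array([onz(c,*q[0],.012)[:2] for q in cc]).astype(np.float32)
    mm=cv2.moments(cv2.convexHull(W*1000));r=cv2.minAreaRect(W*1000);print(n,len(cc),'hull centroid',mm['m10']/mm['m00'],mm['m01']/mm['m00'],'centre mm',r[0],'size',r[1],'ang',r[2])
E
python3 m8.py
```

```text
side 101 hull centroid 522.6677390764592 267.8080051884889 centre mm (522.689697265625, 268.6341552734375) size (149.28411865234375, 178.41746520996094) ang 3.589221239089966
scene 74 hull centroid 522.3771858001202 260.2486887458711 centre mm (522.7421264648438, 260.56585693359375) size (150.047607421875, 187.4491729736328) ang 3.6652798652648926
w4 124 hull centroid 529.101997579742 259.50476453086884 centre mm (526.6177978515625, 261.4595642089844) size (147.92202758789062, 177.3924560546875) ang 3.8581671714782715
```

Rest centre is about (0.524, 0.263). I'll turn the lid while it is raised, for wrist range, and then carry it smoothly.

Request:
{"api": "play_rows", "payload": {
  "commands": [
    [0,0,-0.2,0,0,-0.02],
    [0,0,-0.2,0,0,-0.04],
    [0,0,-0.2,0,0,-0.05],
    [0,0,0,0,0,-0.05],
    [0,0,0,0,0,-0.06]
  ]
}}

```text
time: 20.92
tool_pos: [0.5909, -0.0047, 0.2846]
tcp_rot: [-3.037, 0.803, -0.0]
wrist_force: [-0.4, 1.4, -3.9]
width: 0.153
grip_force: 78.6
```

Request:
{"api": "play_rows", "payload": {
  "commands": [
    [0,0,0,0,0,-0.06],
    [0,0,0,0,0,-0.06],
    [0,0,0,0,0,-0.05],
    [0,0,0,0,0,-0.03],
    [0,0,0,0,0,-0.02]
  ]
}}

```text
time: 21.33
tool_pos: [0.5908, -0.0047, 0.2843]
tcp_rot: [3.107, -0.466, -0.0]
wrist_force: [-0.2, 0.3, -4.3]
width: 0.157
grip_force: 78.6
```

Request:
{"api": "play_rows", "payload": {
  "commands": [
    [-0.14,-0.24,0,0,0,0],
    [-0.29,-0.47,0,0,0,0],
    [-0.43,-0.71,0,0,0,0],
    [-0.57,-0.94,0,0,0,0],
    [-0.71,-1.18,0,0,0,0]
  ]
}}

```text
time: 21.75
tool_pos: [0.5805, 0.0363, 0.2843]
tcp_rot: [-3.106, 0.471, 0.0]
wrist_force: [0.8, 0.2, -2.9]
width: 0.152
grip_force: 78.6
```

Request:
{"api": "play_rows", "payload": {
  "commands": [
    [-0.86,-1.42,0,0,0,0],
    [-0.86,-1.42,0,0,0,0],
    [-0.86,-1.42,0,0,0,0],
    [-0.86,-1.42,0,0,0,0],
    [-0.86,-1.42,0,0,0,0]
  ]
}}

```text
time: 22.17
tool_pos: [0.5599, 0.1181, 0.2844]
tcp_rot: [-3.106, 0.469, 0.0]
wrist_force: [-0.4, 0.2, -3.9]
width: 0.154
grip_force: 78.6
```

Request:
{"api": "play_rows", "payload": {
  "commands": [
    [-0.86,-1.42,0,0,0,0],
    [-0.86,-1.42,0,0,0,0],
    [-0.86,-1.42,0,0,0,0],
    [-0.86,-1.42,0,0,0,0],
    [-0.86,-1.42,0,0,0,0]
  ]
}}

```text
time: 22.58
tool_pos: [0.5396, 0.1986, 0.2844]
tcp_rot: [-3.106, 0.468, 0.0]
wrist_force: [0.7, 0.2, -3.6]
width: 0.152
grip_force: 78.6
```

Request:
{"api": "play_rows", "payload": {
  "commands": [
    [-0.86,-1.42,0,0,0,0],
    [-0.71,-1.18,0,0,0,0],
    [-0.71,-1.18,0,0,0,0],
    [-0.57,-0.94,0,0,0,0],
    [-0.29,-0.47,0,0,0,0]
  ]
}}

```text
time: 23.0
tool_pos: [0.5253, 0.2572, 0.2843]
tcp_rot: [-3.106, 0.468, 0.0]
wrist_force: [-0.1, -0.3, -2.9]
width: 0.151
grip_force: 78.5
```

Request:
{"api": "play_rows", "payload": {
  "commands": [
    [-0.29,-0.47,0,0,0,0],
    [-0.14,-0.24,0,0,0,0],
    [0,0,0,0,0,0],
    [0,0,0,0,0,0],
    [0,0,0,0,0,0]
  ]
}}

```text
time: 23.42
tool_pos: [0.5242, 0.2628, 0.2843]
tcp_rot: [3.106, -0.471, 0.0]
wrist_force: [0.9, -0.7, -3.4]
width: 0.154
grip_force: 78.5
```

```bash
python3 lidc.py l2; python3 m7.py l2 '(.524,.263,.13)' .028
```

```text
23.4167 [0.5242 0.2628 0.2843] [ 3.1058 -0.4708  0.0002] [ 0.4225  0.0684  1.7328 -0.0004  1.3406  2.2943] [ 0.8885 -0.6967 -3.4215]
side raised bbox [256.  276.9] [310.  317.5] fraction grey-white 0.9278926774734488 bright 0.3661263275572946
side old bbox [259.5 304.9] [310.4 345.4] fraction grey-white 0.2236061684460261 bright 0.15776986951364175
scene raised bbox [276.2 200.3] [314.6 214. ] fraction grey-white 0.9398663697104677 bright 0.28507795100222716
scene old bbox [276.8 228.4] [314.3 243.6] fraction grey-white 0.0 bright 0.285132382892057
```

Request:
{"api": "play_rows", "payload": {
  "commands": [
    [0,0,0.6,0,0,0],
    [0,0,1.2,0,0,0],
    [0,0,1.6,0,0,0],
    [0,0,1.8,0,0,0],
    [0,0,1.6,0,0,0]
  ]
}}

```text
time: 23.98
tool_pos: [0.5233, 0.263, 0.2141]
tcp_rot: [3.105, -0.47, -0.002]
wrist_force: [0.3, 0.3, -3.7]
width: 0.153
grip_force: 78.5
```

Request:
{"api": "play_rows", "payload": {
  "commands": [
    [0,0,1.2,0,0,0],
    [0,0,0.8,0,0,0],
    [0,0,0.4,0,0,0],
    [0,0,0.2,0,0,0],
    [0,0,0.2,0,0,0]
  ]
}}

```text
time: 24.4
tool_pos: [0.5244, 0.2637, 0.1887]
tcp_rot: [-3.106, 0.47, -0.001]
wrist_force: [-0.4, -0.7, -2.0]
width: 0.152
grip_force: 78.3
```

Request:
{"api": "play_rows", "payload": {
  "commands": [
    [0,0,0.15,0,0,0],
    [0,0,0.15,0,0,0],
    [0,0,0.15,0,0,0],
    [0,0,0.15,0,0,0],
    [0,0,0.15,0,0,0]
  ]
}}

```text
time: 24.82
tool_pos: [0.5242, 0.2635, 0.181]
tcp_rot: [-3.106, 0.47, -0.001]
wrist_force: [0.1, 0.3, -3.0]
width: 0.158
grip_force: 78.3
```

Request:
{"api": "play_rows", "payload": {
  "commands": [
    [0,0,0.2,0,0,0],
    [0,0,0.3,0,0,0],
    [0,0,0.3,0,0,0],
    [0,0,0.3,0,0,0],
    [0,0,0.3,0,0,0]
  ]
}}

```text
time: 25.23
tool_pos: [0.5241, 0.2635, 0.1667]
tcp_rot: [-3.106, 0.47, -0.0]
wrist_force: [-0.0, -0.9, -2.3]
width: 0.155
grip_force: 78.5
```

Request:
{"api": "play_rows", "payload": {
  "commands": [
    [0,0,0.2,0,0,0],
    [0,0,0,0,0,0],
    [0,0,0,0,0,0],
    [0,0,0,0,0,0]
  ]
}}

```text
time: 25.57
tool_pos: [0.524, 0.2635, 0.1649]
tcp_rot: [-3.106, 0.47, -0.0]
wrist_force: [-0.0, 0.6, -1.2]
width: 0.156
grip_force: 78.6
```

```bash
python3 lidc.py l3; python3 m7.py l3 '(.524,.263,.028)' .13
```

```text
25.5667 [0.524  0.2635 0.1649] [-3.1062  0.4698 -0.0002] [0.4234 0.1486 1.8684 0.     1.1245 2.2944] [-0.0479  0.6134 -1.2004]
side raised bbox [259.5 304.9] [310.4 345.4] fraction grey-white 0.8849347568208779 bright 0.400355871886121
side old bbox [256.  276.9] [310.  317.5] fraction grey-white 0.2101732811626607 bright 0.6444941307993293
scene raised bbox [276.8 228.4] [314.3 243.6] fraction grey-white 0.9083503054989817 bright 0.26476578411405294
scene old bbox [276.2 200.3] [314.6 214. ] fraction grey-white 0.16258351893095768 bright 0.008908685968819599
```

Request:
{"api": "play_rows", "payload": {
  "commands": [
    [-0.5,0,0,0,0,0],
    [-1,0,0,0,0,0],
    [-1.2,0,0,0,0,0],
    [-1,0,0,0,0,0],
    [-0.6,0,0,0,0,0]
  ]
}}

```text
time: 26.13
tool_pos: [0.4808, 0.2766, 0.1646]
tcp_rot: [3.106, -0.468, -0.002]
wrist_force: [-0.2, -0.4, -0.7]
width: 0.153
grip_force: 78.6
```

Request:
{"api": "play_rows", "payload": {
  "commands": [
    [0,0,-1,0,0,0],
    [0,0,-2,0,0,0],
    [0,0,-3,0,0,0],
    [0,0,-4,0,0,0],
    [0,0,-4,0,0,0]
  ]
}}

```text
time: 26.55
tool_pos: [0.4821, 0.2758, 0.3061]
tcp_rot: [3.105, -0.469, -0.002]
wrist_force: [1.7, 0.6, -0.9]
width: 0.15
grip_force: 78.6
```

Request:
{"api": "play_rows", "payload": {
  "commands": [
    [-4,0,0,0,0,0],
    [0,0,0,0,0,0],
    [0,0,0,0,0,0],
    [0,0,0,0,0,0]
  ]
}}

```text
time: 26.88
tool_pos: [0.4447, 0.288, 0.3053]
tcp_rot: [-3.106, 0.469, -0.002]
wrist_force: [0.6, 1.0, -2.1]
width: 0.153
grip_force: 78.7
```

```bash
python3 lidc.py l4; python3 m7.py l4 '(.524,.263,.028)' .13; cat > m9.py <<'E'
from h import *
import sys
np.set_printoptions(precision=4,suppress=True)
tag=sys.argv[1];X=eval(sys.argv[2]);r=int(sys.argv[3])
c=np.load(tag+'wrist.npy',allow_pickle=True).item();im=cv2.imread('pics/'+tag+'wrist.png');w=cv2.cvtColor(im,cv2.COLOR_BGR2HSV);mm=((w[...,1]<40)&(w[...,2]>165)).astype('uint8')
p=proj(c,X);q=p.astype(int);k=np.zeros_like(mm);cv2.circle(k,tuple(int(v) for v in q),r,1,-1);mm*=k
cs,_=cv2.findContours(mm,cv2.RETR_EXTERNAL,2);cc=max(cs,key=cv2.contourArea);e=cv2.fitEllipse(cv2.convexHull(cc));print('pred',p,'ell',e,'lid centre',onz(c,*e[0],X[2]))
g=cv2.cvtColor(im,cv2.COLOR_BGR2GRAY);k[:]=0;cv2.circle(k,tuple(int(v) for v in e[0]),int(min(e[1])/2*.8),1,-1)
m=((g<100)&(k>0)).astype('uint8');n,l,st,ce=cv2.connectedComponentsWithStats(m);i=1+np.argmax(st[1:,4]);ys,xs=np.nonzero(l==i)
rr=cv2.minAreaRect(np.c_[xs,ys].astype(np.float32));b=cv2.boxPoints(rr);ee=sorted(range(4),key=lambda j:np.hypot(*(b[j]-b[(j+1)%4])))[:2];E=[(b[j]+b[(j+1)%4])/2 for j in ee]
P=[onz(c,*t,X[2]+.028)[:2] for t in E];d=P[0]-P[1];print('loop area',st[i][4],'mid',(P[0]+P[1])/2,'len',np.hypot(*d),'lid x ang',np.arctan2(d[1],d[0])%np.pi-np.pi/2)
E
python3 m9.py l4 '(.524,.263,.028)' 80
```

```text
26.8833 [0.4447 0.288  0.3053] [-3.1062  0.4685 -0.0019] [ 0.528  -0.0519  1.8159 -0.0005  1.3765  2.3983] [ 0.5593  1.0482 -2.0921]
side raised bbox [259.5 304.9] [310.4 345.4] fraction grey-white 0.9145907473309609 bright 0.9151838671411625
side old bbox [256.  276.9] [310.  317.5] fraction grey-white 0.16713247624371158 bright 0.8496366685299049
scene raised bbox [276.8 228.4] [314.3 243.6] fraction grey-white 0.9327902240325866 bright 0.790224032586558
scene old bbox [276.2 200.3] [314.6 214. ] fraction grey-white 0.0022271714922048997 bright 0.008908685968819599
pred [313.7668 114.8395] ell ((312.6656494140625, 112.41000366210938), (114.58660125732422, 119.51056671142578), 179.6949005126953) lid centre [0.5267 0.2634 0.028 ]
loop area 459 mid [0.5242 0.2643] len 0.06113523152451249 lid x ang -0.2992553279041634
```

The lid is flat on the rest at (0.525, 0.2635), within about 2 mm of its middle. Next I hang the lifter back for now, starting with the approach to the rack.

Request:
{"api": "play_rows", "payload": {
  "commands": [
    [0,0,0,0,0,-0.098],
    [0,0,0,0,0,-0.098],
    [0,0,0,0,0,-0.098],
    [0,0,0,0,0,-0.098],
    [0,0,0,0,0,-0.098]
  ]
}}

```text
time: 27.45
tool_pos: [0.445, 0.2875, 0.3038]
tcp_rot: [3.126, 0.304, -0.002]
wrist_force: [-0.7, -0.0, -0.6]
width: 0.157
grip_force: 78.9
```

Request:
{"api": "play_rows", "payload": {
  "commands": [
    [-0.7,3.91,0,0,0,0],
    [-0.7,3.91,0,0,0,0],
    [-0.7,3.91,0,0,0,0],
    [-0.7,3.91,0,0,0,0],
    [-0.7,3.91,0,0,0,0]
  ]
}}

```text
time: 27.87
tool_pos: [0.447, 0.0874, 0.3041]
tcp_rot: [3.127, 0.298, -0.002]
wrist_force: [0.8, -0.7, -2.5]
width: 0.147
grip_force: 79.0
```

Request:
{"api": "play_rows", "payload": {
  "commands": [
    [-0.7,3.91,0,0,0,0],
    [-0.7,3.91,0,0,0,0],
    [-0.7,3.91,0,0,0,0],
    [-0.7,3.91,0,0,0,0],
    [-0.7,3.91,0,0,0,0]
  ]
}}

```text
time: 28.28
tool_pos: [0.4493, -0.1116, 0.3043]
tcp_rot: [-3.127, -0.296, 0.001]
wrist_force: [0.4, 0.0, -1.1]
width: 0.151
grip_force: 79.0
```

Request:
{"api": "play_rows", "payload": {
  "commands": [
    [-0.7,3.91,0,0,0,0],
    [-0.7,3.91,0,0,0,0],
    [-0.7,3.91,0,0,0,0],
    [-0.7,3.91,0,0,0,0],
    [0,0,3,0,0,0]
  ]
}}

```text
time: 28.7
tool_pos: [0.4544, -0.2776, 0.2802]
tcp_rot: [3.117, 0.288, 0.012]
wrist_force: [1.7, 0.0, -0.1]
width: 0.158
grip_force: 79.3
```

Request:
{"api": "play_rows", "payload": {
  "commands": [
    [0,0,4,0,0,0],
    [0,0,4,0,0,0],
    [0,0,3,0,0,0],
    [0,0,1.3,0,0,0],
    [0,0,0,0,0,0]
  ]
}}

```text
time: 29.12
tool_pos: [0.4481, -0.2665, 0.146]
tcp_rot: [-3.121, -0.296, 0.013]
wrist_force: [-0.0, 1.0, -1.7]
width: 0.155
grip_force: 79.1
```

Request:
{"api": "play_rows", "payload": {
  "commands": [
    [0,0,0,0,0,0],
    [0,0,0,0,0,0],
    [0,0,0,0,0,0]
  ]
}}

```text
time: 29.37
tool_pos: [0.4532, -0.2692, 0.1539]
tcp_rot: [3.125, 0.297, 0.005]
wrist_force: [0.0, -0.1, -1.5]
width: 0.151
grip_force: 79.1
```

```bash
cat > rk.py <<'E'
from h import *
np.set_printoptions(precision=4,suppress=True)
s=sensors.read_state();R=Ro.from_rotvec(s['tcp_rot']).as_matrix();print(s['time'],s['tool_pos'],'a',np.arctan2(R[1,0],R[0,0]),'w',s['width'],s['wrist_force'])
d=np.array([.5302,-.2544])-s['tool_pos'][:2];print('to seat: tool dx,dy cm',100*R[:2,0]@d,100*R[:2,1]@d,'dz',100*(s['tool_pos'][2]-.1385))
E
python3 rk.py
```

```text
29.3667 [ 0.4532 -0.2692  0.1539] a 0.1896719529811166 w 0.15115440636064048 [ 0.0047 -0.0725 -1.4712]
to seat: tool dx,dy cm 7.844415837399696 0.0023533524891668454 dz 1.5388888881575942
```

Request:
{"api": "play_rows", "payload": {
  "commands": [
    [1.5,0,0,0,0,0],
    [2,0,0,0,0,0],
    [2,0,0,0,0,0],
    [1.5,0,0,0,0,0],
    [0.85,0,0,0,0,0]
  ]
}}

```text
time: 29.78
tool_pos: [0.5319, -0.2532, 0.1533]
tcp_rot: [3.126, 0.299, 0.005]
wrist_force: [-0.1, -0.9, -0.6]
width: 0.148
grip_force: 79.2
```

Request:
{"api": "play_rows", "payload": {
  "commands": [
    [0,0,0,0,0,0],
    [0,0,0,0,0,0],
    [0,0,0,0,0,0]
  ]
}}

```text
time: 30.03
tool_pos: [0.5281, -0.2532, 0.1516]
tcp_rot: [-3.127, -0.298, 0.002]
wrist_force: [-0.1, -0.1, -1.1]
width: 0.154
grip_force: 79.2
```

```bash
python3 rk.py
```

```text
30.0333 [ 0.5281 -0.2532  0.1516] a 0.18999142917897974 w 0.15442305557473607 [-0.1093 -0.099  -1.0517]
to seat: tool dx,dy cm 0.1788924102869873 0.15854261501922542 dz 1.3088980930274747
```

Request:
{"api": "play_rows", "payload": {
  "commands": [
    [0.15,0.13,0,0,0,0],
    [0,0,0.4,0,0,0],
    [0,0,0.4,0,0,0],
    [0,0,0.3,0,0,0],
    [0,0,0.15,0,0,0]
  ]
}}

```text
time: 30.45
tool_pos: [0.5297, -0.2541, 0.1384]
tcp_rot: [-3.127, -0.297, 0.002]
wrist_force: [-3.1, 1.2, 11.0]
width: 0.155
grip_force: 81.3
```

Request:
{"api": "play_rows", "payload": {
  "commands": [
    [0,0,0,0,0,0],
    [0,0,0,0,0,0],
    [0,0,0,0,0,0]
  ]
}}

```text
time: 30.7
tool_pos: [0.5305, -0.2543, 0.1392]
tcp_rot: [3.127, 0.298, 0.0]
wrist_force: [-0.9, -0.3, -1.3]
width: 0.157
grip_force: 79.3
```

```bash
python3 rk.py
```

```text
30.7 [ 0.5305 -0.2543  0.1392] a 0.18979189265048552 w 0.1574639113027634 [-0.8622 -0.3155 -1.2904]
to seat: tool dx,dy cm -0.03387920751254787 0.0033963470565429826 dz 0.07307578315817187
```

Request:
{"api": "play_rows", "payload": {
  "commands": [
    [0,0,0.1,0,0,0],
    [0,0,0,0,0,0]
  ]
}}

```text
time: 30.87
tool_pos: [0.5308, -0.2544, 0.1385]
tcp_rot: [3.127, 0.298, 0.001]
wrist_force: [-0.5, -0.4, -0.5]
width: 0.153
grip_force: 79.2
```

Request:
{"api": "play_rows", "payload": {
  "commands": [
    [0,0,0,0,0,0],
    [0,0,0,0,0,0],
    [0,0,0,0,0,0],
    [0,0,0,0,0,0],
    [0,0,0,0,0,0]
  ],
  "grip": 0,
  "force": 40
}}

```text
time: 31.28
tool_pos: [0.5306, -0.2543, 0.1384]
tcp_rot: [3.127, 0.298, 0.0]
wrist_force: [-0.2, -0.6, -0.4]
width: 0.854
grip_force: 0.0
```

Request:
{"api": "play_rows", "payload": {
  "commands": [
    [0,0,-2,0,0,0],
    [0,0,-4,0,0,0],
    [0,0,-4,0,0,0],
    [0,0,-4,0,0,0],
    [0,0,-4,0,0,0]
  ]
}}

```text
time: 31.7
tool_pos: [0.5302, -0.2541, 0.32]
tcp_rot: [-3.127, -0.298, 0.0]
wrist_force: [0.8, -0.7, -0.7]
width: 0.999
grip_force: 0.0
```

Request:
{"api": "play_rows", "payload": {
  "commands": [
    [0,0,-2,0,0,0.095],
    [0,0,0,0,0,0.095],
    [-1.57,-3.63,0,0,0,0],
    [-1.57,-3.63,0,0,0,0],
    [-1.57,-3.63,0,0,0,0]
  ]
}}

```text
time: 32.12
tool_pos: [0.4828, -0.1446, 0.3381]
tcp_rot: [-3.141, 0.003, 0.0]
wrist_force: [0.7, 0.6, 0.1]
width: 1.0
grip_force: 0.0
```

Request:
{"api": "play_rows", "payload": {
  "commands": [
    [-1.57,-3.63,0,0,0,0],
    [-1.57,-3.63,0,0,0,0],
    [-1.57,-3.63,0,0,0,0],
    [-1.57,-3.63,0,0,0,0],
    [0,0,0,0,0,0]
  ]
}}

```text
time: 32.53
tool_pos: [0.4182, 0.005, 0.3388]
tcp_rot: [-3.138, -0.009, -0.0]
wrist_force: [0.7, -0.2, 0.1]
width: 1.001
grip_force: 0.0
```

Request:
{"api": "play_rows", "payload": {
  "commands": [
    [0,0,0,0,0,0],
    [0,0,0,0,0,0]
  ]
}}

```text
time: 32.7
tool_pos: [0.4209, -0.0002, 0.3386]
tcp_rot: [3.141, 0.001, 0.002]
wrist_force: [0.2, 0.4, -0.5]
width: 1.002
grip_force: 0.0
```

```bash
python3 lidc.py k1; cat > bolts.py <<'E'
from h import *
import sys
np.set_printoptions(precision=4,suppress=True)
tag=sys.argv[1];c=np.load(tag+'wrist.npy',allow_pickle=True).item();im=cv2.imread('pics/'+tag+'wrist.png');h=cv2.cvtColor(im,cv2.COLOR_BGR2HSV)
s=sensors.read_state()['tool_pos']
m=((h[...,1]<75)&(h[...,2]>80)).astype('uint8');m=cv2.morphologyEx(m,cv2.MORPH_OPEN,np.ones((3,3)))
n,l,st,ce=cv2.connectedComponentsWithStats(m)
for i in range(1,n):
    if not 80<st[i][4]<2500: continue
    ys,xs=np.nonzero(l==i);P=np.array([onz(c,x,y,.006)[:2] for x,y in zip(xs,ys)])
    mn=P.mean(0)
    if not(.33<mn[0]<.75 and -.4<mn[1]<.5): continue
    u=np.linalg.svd(P-mn,full_matrices=False)[2][0];u*=np.sign(u[0]);t=(P-mn)@u;w=(P-mn)@np.array([-u[1],u[0]])
    if not .04<np.ptp(t)<.075 or np.ptp(w)>.03: continue
    mid=mn+u*(t.max()+t.min())/2; hd='+' if np.ptp(w[t>t.max()-.01])>np.ptp(w[t<t.min()+.01]) else '-'
    print('px',ce[i],'n',st[i][4],'mid',mid,'len',np.ptp(t),'wid',np.ptp(w),'ang',np.arctan2(u[1],u[0]),'head',hd)
E
python3 bolts.py k1
```

```text
32.7 [ 0.4209 -0.0002  0.3386] [3.1409 0.0015 0.0015] [-0.0592 -0.2842  1.9533 -0.0007  1.4714  1.5107] [ 0.1823  0.3612 -0.4847]
px [396.4942 165.4359] n 429 mid [ 0.4453 -0.1062] len 0.05305080460948759 wid 0.018186858883755187 ang -0.35320354786750796 head -
px [244.199  170.9767] n 387 mid [0.4342 0.0874] len 0.05331160778642967 wid 0.017944921292756898 ang -0.20470284055330085 head +
```

Bolts 1 and 3 are located and bolt 2 is in the gripper's shadow. Picking up bolt 1 at (0.434, 0.087).

Request:
{"api": "play_rows", "payload": {
  "commands": [
    [0,0,0,0,0,0.1025],
    [0,0,0,0,0,0.1025],
    [-0.2,-2.94,2.5,0,0,0],
    [-0.2,-2.94,2.5,0,0,0],
    [-0.2,-2.94,2.5,0,0,0]
  ],
  "grip": 0.45
}}

```text
time: 33.27
tool_pos: [0.4341, 0.0869, 0.2629]
tcp_rot: [-3.124, 0.329, -0.003]
wrist_force: [-0.0, 0.0, 0.6]
width: 0.55
grip_force: 0.0
```

Request:
{"api": "play_rows", "payload": {
  "commands": [
    [0,0,3.5,0,0,0],
    [0,0,4,0,0,0],
    [0,0,4,0,0,0],
    [0,0,4,0,0,0],
    [0,0,3.5,0,0,0]
  ]
}}

```text
time: 33.68
tool_pos: [0.4324, 0.0862, 0.0707]
tcp_rot: [3.124, -0.325, -0.002]
wrist_force: [0.3, 0.2, -0.5]
width: 0.548
grip_force: 0.0
```

Request:
{"api": "play_rows", "payload": {
  "commands": [
    [0,0,3,0,0,0],
    [0,0,1.5,0,0,0],
    [0,0,1,0,0,0],
    [0,0,0.5,0,0,0],
    [0,0,0,0,0,0]
  ]
}}

```text
time: 34.1
tool_pos: [0.4328, 0.0867, 0.0126]
tcp_rot: [3.124, -0.324, -0.002]
wrist_force: [0.1, -0.3, -0.1]
width: 0.551
grip_force: 0.0
```

Request:
{"api": "play_rows", "payload": {
  "commands": [
    [0,0,0,0,0,0],
    [0,0,0,0,0,0],
    [0,0,0,0,0,0]
  ]
}}

```text
time: 34.35
tool_pos: [0.4343, 0.0876, 0.0147]
tcp_rot: [-3.124, 0.322, -0.005]
wrist_force: [-0.2, 1.3, -0.3]
width: 0.544
grip_force: 0.0
```

```bash
cat > tg.py <<'E'
from h import *
import sys
np.set_printoptions(precision=4,suppress=True)
x,y,z,a=map(float,sys.argv[1:5])
s=sensors.read_state();R=Ro.from_rotvec(s['tcp_rot']).as_matrix();a0=np.arctan2(R[1,0],R[0,0]);p=s['tool_pos'];print(s['time'],p,'a',a0,'w',s['width'],s['wrist_force'],'q6',s['q'][5])
d=np.array([x,y])-p[:2];print('before turn dx,dy',100*np.array([np.cos(a0),np.sin(a0)])@d,100*np.array([np.sin(a0),-np.cos(a0)])@d,'| wz',a0-a,'| after turn dx,dy',100*np.array([np.cos(a),np.sin(a)])@d,100*np.array([np.sin(a),-np.cos(a)])@d,'dz',100*(p[2]-z))
E
python3 tg.py .433 .0874 .003 -.205
```

```text
34.35 [0.4343 0.0876 0.0147] a -0.20533479287592918 w 0.5444583983501001 [-0.2014  1.2851 -0.3497] q6 1.9188800291362773
before turn dx,dy -0.12327135202021387 0.04404316548893356 | wz -0.0003347928759291907 | after turn dx,dy -0.12328609044946455 0.04400189265092497 dz 1.1719966670058801
```

Request:
{"api": "play_rows", "payload": {
  "commands": [
    [-0.1,0,0.5,0,0,0],
    [0,0,0.4,0,0,0],
    [0,0,0.25,0,0,0],
    [0,0,0,0,0,0]
  ]
}}

```text
time: 34.68
tool_pos: [0.431, 0.0876, 0.0011]
tcp_rot: [3.125, -0.321, -0.002]
wrist_force: [-0.4, 0.4, 0.3]
width: 0.55
grip_force: 0.0
```

Request:
{"api": "play_rows", "payload": {
  "commands": [
    [0,0,0,0,0,0],
    [0,0,0,0,0,0],
    [0,0,0,0,0,0],
    [0,0,0,0,0,0],
    [0,0,0,0,0,0]
  ],
  "grip": 1,
  "force": 60
}}

```text
time: 35.1
tool_pos: [0.432, 0.0877, 0.002]
tcp_rot: [-3.125, 0.322, -0.0]
wrist_force: [-0.3, -1.0, 0.9]
width: 0.084
grip_force: 58.7
```

Request:
{"api": "play_rows", "payload": {
  "commands": [
    [0,0,0,0,0,0],
    [0,0,0,0,0,0],
    [0,0,0,0,0,0]
  ]
}}

```text
time: 35.35
tool_pos: [0.432, 0.0877, 0.002]
tcp_rot: [-3.125, 0.322, -0.0]
wrist_force: [0.1, 0.4, 2.0]
width: 0.084
grip_force: 58.8
```

Request:
{"api": "play_rows", "payload": {
  "commands": [
    [0,0,-1.5,0,0,0],
    [0,0,-3.5,0,0,0],
    [0,0,-4,0,0,0],
    [0,0,-4,0,0,0],
    [0,0,-2,0,0,0]
  ]
}}

```text
time: 35.77
tool_pos: [0.4342, 0.088, 0.1566]
tcp_rot: [-3.123, 0.322, -0.01]
wrist_force: [0.5, 0.5, -0.1]
width: 0.09
grip_force: 58.8
```

```bash
python3 tg.py .589 -.004 .085 -.205
```

```text
35.7667 [0.4342 0.088  0.1566] a -0.20516740264753408 w 0.09009326854409767 [ 0.5499  0.5122 -0.0783] q6 1.9196512847687124
before turn dx,dy 17.027615197206092 5.848900680749135 | wz -0.00016740264753409284 | after turn dx,dy 17.02663583716361 5.851751066647263 dz 7.158351594524932
```

Request:
{"api": "play_rows", "payload": {
  "commands": [
    [2.5,0.9,0,0,0,0],
    [3.4,1.2,0,0,0,0],
    [3.6,1.2,0,0,0,0],
    [3.4,1.2,0,0,0,0],
    [2.5,0.8,0,0,0,0]
  ]
}}

```text
time: 36.18
tool_pos: [0.5741, 0.0027, 0.1518]
tcp_rot: [3.125, -0.323, 0.002]
wrist_force: [-0.0, 1.2, 0.9]
width: 0.084
grip_force: 58.8
```

Request:
{"api": "play_rows", "payload": {
  "commands": [
    [1.6,0.5,0,0,0,0],
    [0,0,2,0,0,0],
    [0,0,2.2,0,0,0],
    [0,0,1.6,0,0,0],
    [0,0,0.8,0,0,0]
  ]
}}

```text
time: 36.6
tool_pos: [0.5843, -0.0039, 0.0826]
tcp_rot: [3.125, -0.322, -0.008]
wrist_force: [-1.3, -1.1, -0.4]
width: 0.082
grip_force: 58.8
```

Request:
{"api": "play_rows", "payload": {
  "commands": [
    [0,0,0.3,0,0,0],
    [0,0,0,0,0,0],
    [0,0,0,0,0,0]
  ]
}}

```text
time: 36.85
tool_pos: [0.587, -0.0037, 0.0836]
tcp_rot: [-3.125, 0.321, -0.002]
wrist_force: [1.0, 0.6, -0.5]
width: 0.083
grip_force: 58.8
```

```bash
python3 tg.py .589 -.004 .085 -.205; python3 lidc.py k2; python3 - <<'E'
from h import *
c=np.load('k2side.npy',allow_pickle=True).item();im=cv2.imread('pics/k2side.png');c2=np.load('k2scene.npy',allow_pickle=True).item();im2=cv2.imread('pics/k2scene.png')
u,v=proj(c,(.589,-.004,.085)).astype(int);a=cv2.resize(im[v-50:v+50,u-50:u+50],(400,400),interpolation=2)
u,v=proj(c2,(.589,-.004,.085)).astype(int);b=cv2.resize(im2[v-50:v+50,u-50:u+50],(400,400),interpolation=2)
cv2.imwrite('pics/k2j.png',np.hstack([a,b]))
E
```

```text
36.85 [ 0.587  -0.0037  0.0836] a -0.20502919800111993 w 0.08338574317408039 [ 1.0089  0.645  -0.4535] q6 1.7270649973267174
before turn dx,dy 0.1999755196274878 -0.014791114219481791 | wz -2.9198001119945527e-05 | after turn dx,dy 0.1999759514132154 -0.014785275327731695 dz -0.14347145179867543
36.85 [ 0.587  -0.0037  0.0836] [-3.1251  0.3215 -0.0019] [-0.0488  0.2328  1.9335 -0.      0.9741  1.7271] [ 1.0089  0.645  -0.4535]
```

View pics/k2j.png

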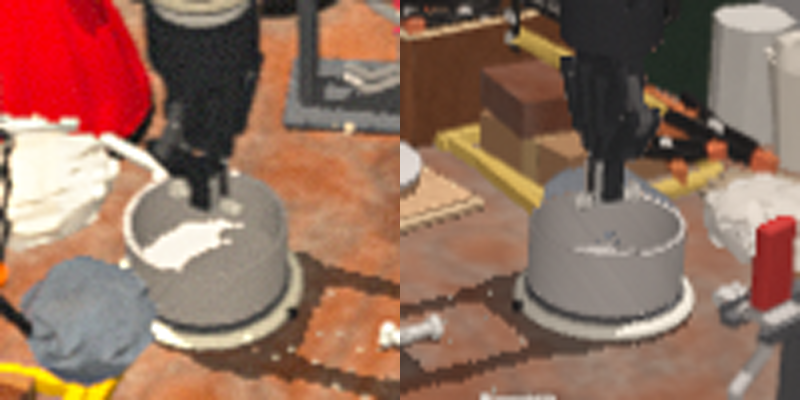

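The bolt hangs just above the middle of the open pot in both views. I'll release it and go to a spot that keeps the gripper's shadow off the bolts.

Request:
{"api": "play_rows", "payload": {
  "commands": [
    [0,0,0,0,0,0],
    [0,0,0,0,0,0],
    [0,0,0,0,0,0],
    [0,0,0,0,0,0],
    [0,0,-1.5,0,0,0]
  ],
  "grip": 0.45
}}

```text
time: 37.42
tool_pos: [0.5838, -0.0037, 0.0949]
tcp_rot: [3.125, -0.322, -0.009]
wrist_force: [0.1, 0.0, -0.7]
width: 0.551
grip_force: 0.0
```

Request:
{"api": "play_rows", "payload": {
  "commands": [
    [0,0,-3.5,0,0,0],
    [0,0,-4,0,0,0],
    [0,0,-4,0,0,0],
    [0,0,-4,0,0,-0.1025],
    [0,0,-4,0,0,-0.1025]
  ]
}}

```text
time: 37.83
tool_pos: [0.586, -0.0038, 0.2947]
tcp_rot: [-3.142, -0.007, -0.0]
wrist_force: [0.8, -0.7, 0.1]
width: 0.549
grip_force: 0.0
```

Request:
{"api": "play_rows", "payload": {
  "commands": [
    [-2.14,2.92,-1,0,0,0],
    [-2.14,2.92,-1,0,0,0],
    [-2.14,2.92,-1,0,0,0],
    [-2.14,2.92,-1,0,0,0],
    [-2.14,2.92,0,0,0,0]
  ]
}}

```text
time: 38.25
tool_pos: [0.4792, -0.151, 0.3355]
tcp_rot: [3.14, 0.001, 0.007]
wrist_force: [-0.0, -0.1, -0.2]
width: 0.55
grip_force: 0.0
```

Request:
{"api": "play_rows", "payload": {
  "commands": [
    [0,0,0,0,0,0],
    [0,0,0,0,0,0],
    [0,0,0,0,0,0]
  ]
}}

```text
time: 38.5
tool_pos: [0.4794, -0.1497, 0.3327]
tcp_rot: [-3.141, 0.002, -0.001]
wrist_force: [0.3, -0.5, 0.8]
width: 0.55
grip_force: 0.0
```

```bash
python3 lidc.py k3;python3 bolts.py k3
```

```text
38.5 [ 0.4794 -0.1497  0.3327] [-3.1411  0.0019 -0.0007] [-0.3528 -0.1156  1.8255  0.0007  1.4314  1.2191] [ 0.2676 -0.4863  0.7659]
px [278.8354 211.9661] n 413 mid [ 0.4447 -0.1057] len 0.055522889479537665 wid 0.01771227137409909 ang -0.35594111490978786 head -
px [184.9874 219.4146] n 398 mid [0.4325 0.0176] len 0.05440099958301897 wid 0.017069884692833492 ang -0.05936143744436198 head +
```

Request:
{"api": "play_rows", "payload": {
  "commands": [
    [-1.17,-3.28,2,0,0,0],
    [-1.17,-3.28,2,0,0,0],
    [-1.17,-3.28,2,0,0,0],
    [-1.17,-3.28,2,0,0,0],
    [-1.17,-3.28,2,0,0,0]
  ]
}}

```text
time: 39.07
tool_pos: [0.4203, 0.0165, 0.2317]
tcp_rot: [-3.141, -0.002, 0.0]
wrist_force: [-0.1, 1.7, -0.2]
width: 0.552
grip_force: 0.0
```

Request:
{"api": "play_rows", "payload": {
  "commands": [
    [0,0,3.5,0,0,0.06],
    [0,0,4,0,0,0],
    [0,0,4,0,0,0],
    [0,0,4,0,0,0],
    [0,0,3,0,0,0]
  ]
}}

```text
time: 39.48
tool_pos: [0.4191, 0.0156, 0.0447]
tcp_rot: [-3.14, 0.09, 0.005]
wrist_force: [0.6, -0.1, -1.0]
width: 0.551
grip_force: 0.0
```

Request:
{"api": "play_rows", "payload": {
  "commands": [
    [0,0,2,0,0,0],
    [0,0,0.8,0,0,0],
    [0,0,0,0,0,0],
    [0,0,0,0,0,0],
    [0,0,0,0,0,0]
  ]
}}

```text
time: 39.9
tool_pos: [0.4228, 0.0145, 0.0213]
tcp_rot: [-3.14, 0.094, -0.005]
wrist_force: [0.1, -0.0, 0.2]
width: 0.553
grip_force: 0.0
```

```bash
python3 tg.py .431 .0176 .003 -.06
```

```text
39.9 [0.4228 0.0145 0.0213] a -0.05953636911904963 w 0.5526222606299055 [ 0.126  -0.0022  0.1955] q6 1.6056912314999487
before turn dx,dy 0.8017638427450463 -0.35734885633563707 | wz 0.0004636308809503678 | after turn dx,dy 0.8015980786149043 -0.35772054039233614 dz 1.833052253296359
```

Request:
{"api": "play_rows", "payload": {
  "commands": [
    [0.8,-0.36,0,0,0,0],
    [0,0,0.8,0,0,0],
    [0,0,0.5,0,0,0],
    [0,0,0.3,0,0,0],
    [0,0,0.15,0,0,0]
  ]
}}

```text
time: 40.32
tool_pos: [0.4284, 0.0173, 0.0016]
tcp_rot: [3.14, -0.095, -0.002]
wrist_force: [-0.6, -0.6, -0.7]
width: 0.545
grip_force: 0.0
```

Request:
{"api": "play_rows", "payload": {
  "commands": [
    [0,0,0,0,0,0],
    [0,0,0,0,0,0],
    [0,0,0,0,0,0],
    [0,0,0,0,0,0],
    [0,0,0,0,0,0]
  ],
  "grip": 1
}}

```text
time: 40.73
tool_pos: [0.4291, 0.0173, 0.0025]
tcp_rot: [3.14, -0.095, 0.0]
wrist_force: [-0.2, 0.1, 0.3]
width: 0.08
grip_force: 58.7
```

Request:
{"api": "play_rows", "payload": {
  "commands": [
    [0,0,0,0,0,0],
    [0,0,0,0,0,0],
    [0,0,0,0,0,0]
  ]
}}

```text
time: 40.98
tool_pos: [0.4291, 0.0173, 0.0024]
tcp_rot: [3.14, -0.095, 0.0]
wrist_force: [-1.4, -0.7, 2.7]
width: 0.084
grip_force: 58.7
```

Request:
{"api": "play_rows", "payload": {
  "commands": [
    [0,0,-1.5,0,0,0],
    [0,0,-3.5,0,0,0],
    [0,0,-4,0,0,0],
    [0,0,-4,0,0,0],
    [0,0,-2,0,0,0]
  ]
}}

```text
time: 41.4
tool_pos: [0.4317, 0.0174, 0.1572]
tcp_rot: [-3.14, 0.095, -0.011]
wrist_force: [1.6, 0.6, 0.0]
width: 0.086
grip_force: 58.8
```

```bash
python3 tg.py .589 -.004 .085 -.06
```

```text
41.4 [0.4317 0.0174 0.1572] a -0.06021225764961604 w 0.08591982618930366 [1.6349 0.5974 0.0332] q6 1.6133946560367887
before turn dx,dy 15.828951093563857 1.1850460619799683 | wz -0.00021225764961604193 | after turn dx,dy 15.828699201900628 1.1884058512146236 dz 7.221325778656442
```

Request:
{"api": "play_rows", "payload": {
  "commands": [
    [2.5,0.2,0,0,0,0],
    [3.5,0.3,0,0,0,0],
    [3.5,0.3,0,0,0,0],
    [3.3,0.2,0,0,0,0],
    [2.2,0.2,0,0,0,0]
  ]
}}

```text
time: 41.82
tool_pos: [0.5811, -0.004, 0.1524]
tcp_rot: [3.14, -0.095, 0.003]
wrist_force: [-0.1, 0.5, 0.7]
width: 0.081
grip_force: 58.8
```

Request:
{"api": "play_rows", "payload": {
  "commands": [
    [1,0,0,0,0,0],
    [0,0,2,0,0,0],
    [0,0,2.2,0,0,0],
    [0,0,1.6,0,0,0],
    [0,0,0.7,0,0,0]
  ]
}}

```text
time: 42.23
tool_pos: [0.5852, -0.004, 0.084]
tcp_rot: [-3.14, 0.094, 0.009]
wrist_force: [-1.0, -0.8, -1.0]
width: 0.077
grip_force: 58.8
```

Request:
{"api": "play_rows", "payload": {
  "commands": [
    [0,0,0.2,0,0,0],
    [0,0,0,0,0,0],
    [0,0,0,0,0,0]
  ]
}}

```text
time: 42.48
tool_pos: [0.5886, -0.0042, 0.0863]
tcp_rot: [-3.14, 0.094, -0.002]
wrist_force: [-0.0, -0.2, -0.9]
width: 0.083
grip_force: 58.8
```

Request:
{"api": "play_rows", "payload": {
  "commands": [
    [0,0,0,0,0,0],
    [0,0,0,0,0,0],
    [0,0,0,0,0,0],
    [0,0,0,0,0,0],
    [0,0,-1.5,0,0,0]
  ],
  "grip": 0.45
}}

```text
time: 42.9
tool_pos: [0.5857, -0.0042, 0.0978]
tcp_rot: [-3.14, 0.095, 0.008]
wrist_force: [-0.9, 0.0, -0.6]
width: 0.553
grip_force: 0.0
```

Request:
{"api": "play_rows", "payload": {
  "commands": [
    [0,0,-3.5,0,0,0],
    [0,0,-4,0,0,0],
    [0,0,-4,0,0,0],
    [0,0,-4,0,0,0],
    [0,0,-4,0,0,0]
  ]
}}

```text
time: 43.32
tool_pos: [0.5877, -0.0043, 0.2975]
tcp_rot: [3.14, -0.095, 0.001]
wrist_force: [0.3, -0.6, 0.5]
width: 0.545
grip_force: 0.0
```

Request:
{"api": "play_rows", "payload": {
  "commands": [
    [-2.7,3,-0.8,0,0,0],
    [-2.7,3,-0.8,0,0,0],
    [-2.7,3,-0.8,0,0,0],
    [-2.7,3,-0.8,0,0,0],
    [-2.7,3,0,0,0,0]
  ]
}}

```text
time: 43.73
tool_pos: [0.4437, -0.1469, 0.3297]
tcp_rot: [3.139, -0.093, 0.006]
wrist_force: [0.9, -1.0, 0.1]
width: 0.549
grip_force: 0.0
```

Request:
{"api": "play_rows", "payload": {
  "commands": [
    [0,0,0,0,0,0.1],
    [0,0,0,0,0,0.1],
    [0,0,0,0,0,0.1],
    [0,0,0,0,0,0],
    [0,0,0,0,0,0]
  ]
}}

```text
time: 44.15
tool_pos: [0.4442, -0.1459, 0.3275]
tcp_rot: [3.091, -0.559, 0.001]
wrist_force: [-0.1, -1.1, -0.4]
width: 0.549
grip_force: 0.0
```

```bash
python3 lidc.py k4;python3 bolts.py k4; python3 tg.py .4435 -.1057 .003 -.36
```

```text
44.15 [ 0.4442 -0.1459  0.3275] [ 3.0914 -0.5589  0.0008] [-0.3707 -0.1842  1.8941  0.      1.4312  1.5578] [-0.1004 -1.0989 -0.3821]
px [283.1349 197.0651] n 415 mid [ 0.444  -0.1054] len 0.05369960859166727 wid 0.016684135725583145 ang -0.367956695194311 head -
44.3 [ 0.4444 -0.1457  0.3273] a -0.35794504651165937 w 0.5473515487179449 [ 0.4058 -0.2853  0.2042] q6 1.5587033120072356
before turn dx,dy -1.4883084012838457 -3.7135386279317517 | wz 0.002054953488340616 | after turn dx,dy -1.4959364026321227 -3.7104723847177974 dz 32.43132454167711
```

Request:
{"api": "play_rows", "payload": {
  "commands": [
    [-0.5,-1.25,3.5,0,0,0],
    [-0.5,-1.25,3.5,0,0,0],
    [-0.5,-1.23,3.5,0,0,0],
    [0,0,4,0,0,0],
    [0,0,4,0,0,0]
  ]
}}

```text
time: 44.72
tool_pos: [0.4439, -0.1048, 0.1413]
tcp_rot: [3.092, -0.558, 0.003]
wrist_force: [0.5, 0.5, -0.3]
width: 0.552
grip_force: 0.0
```

Request:
{"api": "play_rows", "payload": {
  "commands": [
    [0,0,4,0,0,0],
    [0,0,3.5,0,0,0],
    [0,0,2.5,0,0,0],
    [0,0,1.5,0,0,0],
    [0,0,0.7,0,0,0]
  ]
}}

```text
time: 45.13
tool_pos: [0.4411, -0.1047, 0.0173]
tcp_rot: [-3.091, 0.56, 0.009]
wrist_force: [-0.5, -0.6, -0.0]
width: 0.552
grip_force: 0.0
```

Request:
{"api": "play_rows", "payload": {
  "commands": [
    [0,0,0,0,0,0],
    [0,0,0,0,0,0],
    [0,0,0,0,0,0]
  ]
}}

```text
time: 45.38
tool_pos: [0.445, -0.106, 0.0217]
tcp_rot: [3.091, -0.562, 0.004]
wrist_force: [-0.2, 0.7, 0.5]
width: 0.546
grip_force: 0.0
```

```bash
python3 tg.py .4432 -.1055 .003 -.36
```

```text
45.3833 [ 0.445  -0.106   0.0217] a -0.3596115947812429 w 0.5463584869327434 [-0.2175  0.6727  0.4539] q6 1.642053849222647
before turn dx,dy -0.1845748195737127 0.013708763356713562 | wz 0.0003884052187571041 | after turn dx,dy -0.1845694810962656 0.013780452144042124 dz 1.8711085967612955
```

Request:
{"api": "play_rows", "payload": {
  "commands": [
    [-0.1,0,0.8,0,0,0],
    [0,0,0.6,0,0,0],
    [0,0,0.3,0,0,0],
    [0,0,0.1,0,0,0],
    [0,0,0,0,0,0]
  ]
}}

```text
time: 45.8
tool_pos: [0.442, -0.1052, 0.0019]
tcp_rot: [-3.091, 0.563, 0.001]
wrist_force: [-0.6, -0.4, -0.5]
width: 0.549
grip_force: 0.0
```

Request:
{"api": "play_rows", "payload": {
  "commands": [
    [0,0,0,0,0,0],
    [0,0,0,0,0,0],
    [0,0,0,0,0,0],
    [0,0,0,0,0,0],
    [0,0,0,0,0,0]
  ],
  "grip": 1
}}

```text
time: 46.22
tool_pos: [0.4428, -0.1054, 0.0026]
tcp_rot: [3.091, -0.563, 0.001]
wrist_force: [0.3, 0.1, 3.4]
width: 0.085
grip_force: 58.7
```

Request:
{"api": "play_rows", "payload": {
  "commands": [
    [0,0,0,0,0,0],
    [0,0,0,0,0,0],
    [0,0,0,0,0,0]
  ]
}}

```text
time: 46.47
tool_pos: [0.4428, -0.1054, 0.0025]
tcp_rot: [3.091, -0.563, 0.001]
wrist_force: [-0.7, -1.0, 4.1]
width: 0.079
grip_force: 58.8
```

Request:
{"api": "play_rows", "payload": {
  "commands": [
    [0,0,-1.5,0,0,0],
    [0,0,-3.5,0,0,0],
    [0,0,-4,0,0,0],
    [0,0,-4,0,0,0],
    [0,0,-2,0,0,0]
  ]
}}

```text
time: 46.88
tool_pos: [0.4447, -0.106, 0.157]
tcp_rot: [3.09, -0.563, 0.01]
wrist_force: [0.6, -0.8, 1.4]
width: 0.082
grip_force: 58.8
```

```bash
python3 tg.py .589 -.004 .085 -.36
```

```text
46.8833 [ 0.4447 -0.106   0.157 ] a -0.3601564704626753 w 0.08222747329441857 [ 0.5754 -0.8376  1.3703] q6 1.6425599918133786
before turn dx,dy 9.90679959111488 -14.628966641082727 | wz -0.00015647046267530662 | after turn dx,dy 9.909088471010218 -14.62741634049286 dz 7.197207685376152
```

Request:
{"api": "play_rows", "payload": {
  "commands": [
    [1.6,-2.3,0,0,0,0],
    [2.2,-3.3,0,0,0,0],
    [2.3,-3.4,0,0,0,0],
    [2,-2.9,0,0,0,0],
    [1.3,-1.9,0,0,0,0]
  ]
}}

```text
time: 47.3
tool_pos: [0.5816, -0.0073, 0.1522]
tcp_rot: [-3.09, 0.561, -0.002]
wrist_force: [-0.1, -0.4, -0.1]
width: 0.083
grip_force: 58.9
```

Request:
{"api": "play_rows", "payload": {
  "commands": [
    [0.6,-0.8,0,0,0,0],
    [0,0,2,0,0,0],
    [0,0,2.2,0,0,0],
    [0,0,1.6,0,0,0],
    [0,0,0.7,0,0,0]
  ]
}}

```text
time: 47.72
tool_pos: [0.5846, -0.0041, 0.0838]
tcp_rot: [3.09, -0.563, -0.009]
wrist_force: [-0.6, 0.3, -0.2]
width: 0.083
grip_force: 58.9
```

Request:
{"api": "play_rows", "payload": {
  "commands": [
    [0,0,0.2,0,0,0],
    [0,0,0,0,0,0],
    [0,0,0,0,0,0]
  ]
}}

```text
time: 47.97
tool_pos: [0.5881, -0.0042, 0.0862]
tcp_rot: [-3.091, 0.563, -0.002]
wrist_force: [0.2, 0.1, 0.6]
width: 0.078
grip_force: 58.9
```

Request:
{"api": "play_rows", "payload": {
  "commands": [
    [0,0,0,0,0,0],
    [0,0,0,0,0,0],
    [0,0,0,0,0,0],
    [0,0,0,0,0,0],
    [0,0,-1.5,0,0,0]
  ],
  "grip": 0.45
}}

```text
time: 48.38
tool_pos: [0.5851, -0.0039, 0.0978]
tcp_rot: [3.09, -0.563, -0.008]
wrist_force: [-1.1, -0.6, -0.7]
width: 0.553
grip_force: 0.0
```

Request:
{"api": "play_rows", "payload": {
  "commands": [
    [0,0,-3.5,0,0,0],
    [0,0,-4,0,0,0],
    [0,0,-4,0,0,0],
    [0,0,-4,0,0,-0.11],
    [0,0,-4,0,0,-0.11]
  ]
}}

```text
time: 48.8
tool_pos: [0.5872, -0.0039, 0.2975]
tcp_rot: [-3.134, 0.212, -0.001]
wrist_force: [0.2, -0.7, -0.7]
width: 0.55
grip_force: 0.0
```

Request:
{"api": "play_rows", "payload": {
  "commands": [
    [0,0,-4,0,0,-0.11],
    [0,0,0,0,0,-0.11],
    [0,0,0,0,0,-0.11],
    [0,0,0,0,0,0],
    [0,0,0,0,0,0]
  ]
}}

```text
time: 49.22
tool_pos: [0.5873, -0.0039, 0.3353]
tcp_rot: [3.128, 0.293, -0.0]
wrist_force: [0.1, 0.4, -0.6]
width: 0.549
grip_force: 0.0
```

```bash
python3 lidc.py k5; python3 bolts.py k5; python3 tg.py .47 -.2183 .337 .19; python3 - <<'E'
from h import *
c=np.load('k5wrist.npy',allow_pickle=True).item();im=cv2.imread('pics/k5wrist.png')
h=cv2.cvtColor(im,cv2.COLOR_BGR2HSV);print([proj(c,(.589,-.004,z)) for z in (.068,.021)])
# ASCII map of V in pot floor
Z=.026
for yy in np.arange(.045,-.05,-.0045):
    print(''.join('%4d'%h[int(round(q[1])),int(round(q[0])),2] if 0<=(q:=proj(c,(.589+xx,-.004+yy,Z)))[1]<479.4 else '  ..' for xx in np.arange(-.045,.046,.0045)))
E
```

```text
49.2167 [ 0.5873 -0.0039  0.3353] [ 3.1279  0.293  -0.0002] [-0.0491  0.0514  1.6589 -0.      1.4313  1.3349] [ 0.0756  0.3644 -0.6451]
49.3667 [ 0.5871 -0.0039  0.3343] a 0.18784043689248067 w 0.5465862185780156 [-0.9029 -0.2809 -0.1365] q6 1.3338903448948631
before turn dx,dy -15.50793132868981 18.876167493759695 | wz -0.00215956310751933 | after turn dx,dy -15.548659409680232 18.842633146924854 dz -0.27168719678420383
[array([313.40676596, 191.22689838]), array([313.36113771, 184.37264484])]
 122 104  90  92  94 126 137 136 238 236 239 238 238 239 239 241 247 181 243 129 127
 100  95  90  90 135 135 132 132 238 236 239 238 239 239 240 239 242 225 150 242 114
  96  95  95 133 134 138 135 135 243 238 239 238 239 239 240 239 238 239 249 149 234
 101  97 136 136 132 134 139 132 126 243 239 238 239 241 241 240 237 242 241 245 187
  95 131 115 133 133 135 141 137 133 136 240 239 240 240 241 242 236 241 241 242 224
 105 135 113 139 172 145 137 133 135 130 243 239 239 241 239 242 239 242 240 241 242
 120 134 126 150 148 142 136 133 133 136 220 238 239 240 239 240 242 242 240 241 241
 137 
[... 569 characters left out ...]
 240 241 241 241 239
 136 159 143 137 131 129 137 132 218 237 239 237 238 239 241 241 240 241 242 240 240
 135 150 143 135 134 137 138 133 242 238 240 240 239 236 241 240 240 241 242 242 243
 101 138 134 140 134 135 136 153 236 238 241 238 240 236 240 239 241 242 241 241 242
  98 118 132 133 136 136 131 135 240 239 240 237 240 238 239 239 240 241 240 242 124
 100 102 115 131 132 138 133 134 138 239 238 237 238 240 240 240 239 241 243 128 154
  98 100  99 114 133 139 134 133 134 240 238 238 236 240 239 240 242 243 147 103 229
 121 105  97  96 105 133 134 132 136 242 237 240 236 239 239 240 240 121 100 237 247
 136 117  95  98 100  96 105 132 156 240 236 240 240 233 237 138  80 134 234 242 246
```

All three bolts were released over the pot and the map shows bolts inside. Going back for the lifter.

Request:
{"api": "play_rows", "payload": {
  "commands": [
    [-1.48,3.36,0,0,0,0],
    [-1.48,3.36,0,0,0,0],
    [-1.48,3.36,0,0,0,0],
    [-1.48,3.36,0,0,0,0],
    [-1.48,3.36,0,0,0,0]
  ],
  "grip": 0
}}

```text
time: 49.78
tool_pos: [0.5457, -0.1841, 0.3345]
tcp_rot: [-3.127, -0.296, 0.002]
wrist_force: [0.8, -0.0, -0.4]
width: 0.999
grip_force: 0.0
```

Request:
{"api": "play_rows", "payload": {
  "commands": [
    [-1.48,3.36,0,0,0,0],
    [-1.45,3.36,0,0,0,0],
    [0,0,0,0,0,0],
    [0,0,0,0,0,0],
    [0,0,0,0,0,0]
  ]
}}

```text
time: 50.2
tool_pos: [0.5302, -0.2542, 0.3345]
tcp_rot: [-3.126, -0.295, 0.001]
wrist_force: [0.0, -0.2, 0.2]
width: 0.999
grip_force: 0.0
```

```bash
python3 lidc.py k6; python3 rk.py; python3 - <<'E'
from h import *
c=np.load('k6wrist.npy',allow_pickle=True).item();im=cv2.imread('pics/k6wrist.png');h=cv2.cvtColor(im,cv2.COLOR_BGR2HSV)
for nm in ('k6scene','k6side'):
    c=np.load(nm+'.npy',allow_pickle=True).item();h=cv2.cvtColor(cv2.imread('pics/%s.png'%nm),cv2.COLOR_BGR2HSV)
    u,v=proj(c,(.5302,-.2544,.157)).astype(int);m=((h[...,0]<8)|(h[...,0]>175))&(h[...,1]>170)&(h[...,2]>60);m[:v-25]=0;m[v+25:]=0;m[:,:u-20]=0;m[:,u+20:]=0
    ys,xs=np.nonzero(m);print(nm,'pred',u,v,'handle',xs.mean(),ys.mean(),len(xs))
    c0,im0=c,cv2.imread('pics/%s0.png'%nm[2:]);h0=cv2.cvtColor(im0,cv2.COLOR_BGR2HSV);m=((h0[...,0]<8)|(h0[...,0]>175))&(h0[...,1]>170)&(h0[...,2]>60);m[:v-25]=0;m[v+25:]=0;m[:,:u-20]=0;m[:,u+20:]=0
    ys,xs=np.nonzero(m);print('  initially',xs.mean(),ys.mean(),len(xs))
    # bolts left on the bench?
    m=((h[...,1]<75)&(h[...,2]>110)).astype('uint8')
    n,l,st,ce=cv2.connectedComponentsWithStats(m)
    for i in range(1,n):
        p=onz(c,*ce[i],.007)
        if 15<st[i][4]<300 and .34<p[0]<.52 and -.3<p[1]<.17: print('  grey blob',ce[i],st[i][4],p)
E
```

```text
50.2 [ 0.5302 -0.2542  0.3345] [-3.1263 -0.2949  0.0014] [-0.4898  0.0539  1.6576  0.0007  1.4315  0.8928] [ 0.0327 -0.2238  0.1524]
50.35 [ 0.5308 -0.2531  0.3351] a 0.19111384646410756 w 1.001526674422927 [ 0.4921 -1.2872  0.2582]
to seat: tool dx,dy cm -0.08507803513818568 0.11678469547992625 dz 19.66039306520207
k6scene pred 401 260 handle 404.64529914529913 260.45726495726495 234
  initially 401.9698795180723 258.10843373493975 166
  grey blob [300.42342342 279.95495495] 111 [0.40362789 0.02577116 0.007     ]
  grey blob [328.86046512 321.34883721] 43 [ 0.35539113 -0.19724617  0.007     ]
  grey blob [349.33333333 339.28395062] 81 [ 0.35449795 -0.28775733  0.007     ]
k6side pred 331 166 handle 334.4583333333333 168.48333333333332 240
  initially 334.4688796680498 167.91701244813277 241
  grey blob [386.38636364 207.56818182] 44 [ 0.3512974  -0.28793035  0.007     ]
  grey blob [382.22580645 224.67741935] 31 [ 0.3516401  -0.19871529  0.007     ]
```

```bash
python3 - <<'E'
from h import *
X=(.404,.026,.007)
for t in ('k2','k3','k4','k5','k6'):
    for n in ('scene','side','wrist'):
        c=np.load(t+n+'.npy',allow_pickle=True).item();h=cv2.cvtColor(cv2.imread('pics/'+t+n+'.png'),cv2.COLOR_BGR2HSV)
        u,v=proj(c,X).round().astype(int)
        if not(15<u<620 and 15<v<460): print(t,n,'out',u,v);continue
        s=h[v-12:v+13,u-12:u+13];m=(s[...,1]<75)&(s[...,2]>110);ys,xs=np.nonzero(m);print(t,n,u,v,'grey px',m.sum(),'mean HSV',s.reshape(-1,3).mean(0).round())
c=np.load('k6scene.npy',allow_pickle=True).item();h=cv2.cvtColor(cv2.imread('pics/k6scene.png'),cv2.COLOR_BGR2HSV)
for v in range(270,292): print(' '.join('%3d/%3d'%(a,b) for a,b in h[v,288:314:2,1:]))
E
```

```text
k2 scene 300 280 grey px 62 mean HSV [ 10.  91. 112.]
k2 side 352 272 grey px 56 mean HSV [ 12. 109. 122.]
k2 wrist out 324 474
k3 scene 300 280 grey px 150 mean HSV [ 11.  89. 159.]
k3 side 352 272 grey px 54 mean HSV [ 13. 113. 189.]
k3 wrist 181 241 grey px 300 mean HSV [ 14.  68. 175.]
k4 scene 300 280 grey px 118 mean HSV [ 10.  93. 157.]
k4 side 352 272 grey px 0 mean HSV [ 12. 120. 187.]
k4 wrist 202 259 grey px 243 mean HSV [ 13.  76. 165.]
k5 scene 300 280 grey px 115 mean HSV [ 10.  94. 139.]
k5 side 352 272 grey px 0 mean HSV [ 12. 119. 170.]
k5 wrist 268 308 grey px 162 mean HSV [ 14.  77. 144.]
k6 scene 300 280 grey px 120 mean HSV [ 10.  93. 158.]
k6 side 352 272 grey px 0 mean HSV [ 12. 120. 188.]
k6 wrist 90 238 grey px 245 mean HSV [ 13.  77. 169.]
133/161 129/162 126/162 123/158 123/159 120/161 116/161 113/162 114/163 121/162 117/161 113/162 101/164
129/164 121/165  95/161 103/161 108/160 104/160 100/160  95/161 109/161 114/164 119/163 117/164 100/165
115/166 107/169  63/159  88/166  86/160  87/156  85/156  87/156  95/158 100/164 100/166 115/164 113/163
102/168  98/
[... 1263 characters left out ...]
/150  83/150  86/148  80/153  74/158  80/150  80/149  83/148  78/154  77/152
111/163 108/158  96/156  92/149  82/149  87/146  87/150  87/150  84/151  87/149  79/152  75/157  79/155
119/161 108/160  98/156  96/151  90/147  90/147  96/144  90/151  84/158  88/156  80/160  74/163  83/159
116/160 108/161 100/160  95/156  95/148  92/149  96/146  89/155  87/162  91/160  89/163  82/165  90/162
112/159 103/163 101/166 100/160  98/153 101/152 102/153 100/156  94/162  96/162  98/162 102/163 107/159
108/161 107/164 109/166 106/163 109/157 112/153 109/157 104/159 105/161 107/159 112/160 121/160 127/157
108/163 111/163 112/164 113/162 117/159 116/156 119/158 113/160 119/159 118/158 126/156 131/158 133/157
```

That blob is only a pale stain, so the bench has no bolts left. Gripping the lifter again.

Request:
{"api": "play_rows", "payload": {
  "commands": [
    [0,0,3.5,0,0,0],
    [0,0,4,0,0,0],
    [0,0,4,0,0,0],
    [0,0,3.5,0,0,0],
    [0,0,2,0,0,0]
  ]
}}

```text
time: 50.77
tool_pos: [0.5283, -0.2515, 0.1604]
tcp_rot: [-3.124, -0.3, 0.008]
wrist_force: [-1.2, -0.2, -0.4]
width: 1.001
grip_force: 0.0
```

Request:
{"api": "play_rows", "payload": {
  "commands": [
    [0,0,1.2,0,0,0],
    [0,0,0.8,0,0,0],
    [0,0,0.5,0,0,0],
    [0,0,0,0,0,0],
    [0,0,0,0,0,0]
  ]
}}

```text
time: 51.18
tool_pos: [0.5317, -0.2547, 0.1419]
tcp_rot: [3.126, 0.298, 0.004]
wrist_force: [0.8, -0.3, -0.4]
width: 1.007
grip_force: 0.0
```

Request:
{"api": "play_rows", "payload": {
  "commands": [
    [0,0,0,0,0,0],
    [0,0,0,0,0,0],
    [0,0,0,0,0,0],
    [0,0,0,0,0,0],
    [0,0,0,0,0,0]
  ],
  "grip": 1,
  "force": 80
}}

```text
time: 51.6
tool_pos: [0.5306, -0.2546, 0.1407]
tcp_rot: [3.127, 0.297, 0.001]
wrist_force: [-0.1, 0.0, -0.2]
width: 0.3
grip_force: 0.0
```

Request:
{"api": "play_rows", "payload": {
  "commands": [
    [0,0,0,0,0,0],
    [0,0,0,0,0,0],
    [0,0,0,0,0,0],
    [0,0,0,0,0,0],
    [0,0,0,0,0,0]
  ]
}}

```text
time: 52.02
tool_pos: [0.5307, -0.2546, 0.1406]
tcp_rot: [3.127, 0.298, 0.001]
wrist_force: [-0.4, 0.8, 3.5]
width: 0.154
grip_force: 78.0
```

```bash
python3 rk.py
```

```text
52.0167 [ 0.5307 -0.2546  0.1406] a 0.18980015428893984 w 0.15443881414806113 [-0.4423  0.8405  3.5261]
to seat: tool dx,dy cm -0.04575941867918804 -0.02488996089136776 dz 0.21255807726176246
```

Request:
{"api": "play_rows", "payload": {
  "commands": [
    [0,0,-0.5,0,0,0],
    [0,0,-0.8,0,0,0],
    [-1,-0.02,0,0,0,0],
    [-1.5,-0.03,0,0,0,0],
    [-2,-0.04,0,0,0,0]
  ]
}}

```text
time: 52.43
tool_pos: [0.4859, -0.2621, 0.1535]
tcp_rot: [3.127, 0.299, 0.001]
wrist_force: [-0.4, 0.1, -2.0]
width: 0.154
grip_force: 77.8
```

Request:
{"api": "play_rows", "payload": {
  "commands": [
    [-2.5,-0.05,0,0,0,0],
    [-2.5,-0.05,0,0,0,0],
    [0,0,-3,0,0,0],
    [0,0,-4,0,0,0],
    [0,0,-4,0,0,0]
  ]
}}

```text
time: 52.85
tool_pos: [0.434, -0.2696, 0.2625]
tcp_rot: [-3.125, -0.296, 0.006]
wrist_force: [0.6, -1.0, -1.0]
width: 0.157
grip_force: 78.1
```

Request:
{"api": "play_rows", "payload": {
  "commands": [
    [0,0,-4,0,0,0.098],
    [0,0,0,0,0,0.098],
    [0,0,0,0,0,0.098],
    [0,0,0,0,0,0.098],
    [0,0,0,0,0,0.098]
  ]
}}

```text
time: 53.27
tool_pos: [0.436, -0.2704, 0.3036]
tcp_rot: [3.105, -0.477, 0.0]
wrist_force: [0.5, -0.5, -1.7]
width: 0.15
grip_force: 78.2
```

Request:
{"api": "play_rows", "payload": {
  "commands": [
    [-0.82,-3.83,0,0,0,0],
    [-0.82,-3.83,0,0,0,0],
    [-0.82,-3.83,0,0,0,0],
    [-0.82,-3.83,0,0,0,0],
    [-0.82,-3.83,0,0,0,0]
  ]
}}

```text
time: 53.68
tool_pos: [0.4532, -0.0741, 0.3032]
tcp_rot: [3.106, -0.472, 0.0]
wrist_force: [1.0, -0.1, -1.5]
width: 0.156
grip_force: 78.6
```

Request:
{"api": "play_rows", "payload": {
  "commands": [
    [-0.82,-3.83,0,0,0,0],
    [-0.82,-3.83,0,0,0,0],
    [-0.82,-3.83,0,0,0,0],
    [-0.82,-3.83,0,0,0,0],
    [-0.82,-3.83,0,0,0,0]
  ]
}}

```text
time: 54.1
tool_pos: [0.4708, 0.1211, 0.3033]
tcp_rot: [3.106, -0.47, 0.001]
wrist_force: [0.3, 0.1, -1.2]
width: 0.157
grip_force: 78.6
```

Request:
{"api": "play_rows", "payload": {
  "commands": [
    [-0.82,-3.83,0,0,0,0],
    [-0.82,-3.83,0,0,0,0],
    [-0.82,-3.83,0,0,0,0],
    [0,0,0,0,0,0],
    [0,0,0,0,0,0]
  ]
}}

```text
time: 54.52
tool_pos: [0.4814, 0.2379, 0.3027]
tcp_rot: [3.106, -0.464, -0.002]
wrist_force: [0.3, -0.8, -1.5]
width: 0.151
grip_force: 79.0
```

```bash
python3 tg.py .4839 .2759 .1669 -.3; python3 lidc.py l5; python3 m9.py l5 '(.524,.263,.028)' 80
```

```text
54.5167 [0.4814 0.2379 0.3027] a -0.2963366032100098 w 0.1511269716486417 [ 0.3153 -0.788  -1.5001] q6 2.2800708355829777
before turn dx,dy -0.8678594746684914 -3.707864839293964 | wz 0.00366339678999017 | after turn dx,dy -0.8814370008987971 -3.704660652163819 dz 13.583587274503245
54.5167 [0.4814 0.2379 0.3027] [ 3.1061 -0.4636 -0.0016] [ 0.4129 -0.035   1.8044 -0.0004  1.3737  2.2801] [ 0.3153 -0.788  -1.5001]
pred [279.88   161.4288] ell ((277.7328796386719, 156.47616577148438), (106.35684204101562, 112.41753387451172), 68.3178939819336) lid centre [0.5298 0.2636 0.028 ]
loop area 384 mid [0.5241 0.2625] len 0.06192235370459107 lid x ang -0.2976503010078315
```

Request:
{"api": "play_rows", "payload": {
  "commands": [
    [-0.88,-3.7,0,0,0,0],
    [0,0,2.5,0,0,0],
    [0,0,3.5,0,0,0],
    [0,0,3,0,0,0],
    [0,0,1.5,0,0,0]
  ]
}}

```text
time: 55.08
tool_pos: [0.4827, 0.2717, 0.1941]
tcp_rot: [3.102, -0.473, -0.007]
wrist_force: [-0.5, -0.7, -2.3]
width: 0.157
grip_force: 79.5
```

Request:
{"api": "play_rows", "payload": {
  "commands": [
    [0,0,1,0,0,0],
    [0,0,0,0,0,0],
    [0,0,0,0,0,0],
    [0,0,0,0,0,0]
  ]
}}

```text
time: 55.42
tool_pos: [0.4861, 0.2746, 0.1903]
tcp_rot: [-3.104, 0.471, -0.004]
wrist_force: [-0.0, -0.8, -1.2]
width: 0.155
grip_force: 79.5
```

```bash
python3 tg.py .524 .2635 .167 -.3
```

```text
55.4167 [0.4861 0.2746 0.1903] a -0.301266475662444 w 0.15545733938328277 [-0.0245 -0.773  -1.1863] q6 2.3416541235851662
before turn dx,dy 3.9442560121980956 -0.06644617445352097 | wz -0.0012664756624440332 | after turn dx,dy 3.944337001423203 -0.061450818254485985 dz 2.329567554088982
```

Request:
{"api": "play_rows", "payload": {
  "commands": [
    [-0.2,0,1,0,0,0],
    [0,0,0.8,0,0,0],
    [0,0,0.5,0,0,0],
    [0,0,0,0,0,0],
    [0,0,0,0,0,0]
  ]
}}

```text
time: 55.83
tool_pos: [0.4823, 0.2751, 0.1646]
tcp_rot: [3.106, -0.469, -0.002]
wrist_force: [-0.9, 1.1, -2.2]
width: 0.154
grip_force: 79.5
```

```bash
python3 tg.py .524 .2635 .167 -.3
```

```text
55.8333 [0.4823 0.2751 0.1646] a -0.29990208397824514 w 0.15355152848012202 [-0.8693  1.0851 -2.1796] q6 2.3442231819054538
before turn dx,dy 4.325136226812949 -0.12270819002973295 | wz 9.791602175485137e-05 | after turn dx,dy 4.32512419098144 -0.1231316895736984 dz -0.24423375377017886
```

Request:
{"api": "play_rows", "payload": {
  "commands": [
    [0.6,-0.05,-0.1,0,0,0],
    [1,-0.05,-0.1,0,0,0],
    [1.2,0,0,0,0,0],
    [0.9,0,0,0,0,0],
    [0.5,0,0,0,0,0]
  ]
}}

```text
time: 56.25
tool_pos: [0.5255, 0.2633, 0.1677]
tcp_rot: [-3.106, 0.471, -0.002]
wrist_force: [0.6, 0.2, -1.6]
width: 0.154
grip_force: 79.5
```

Request:
{"api": "play_rows", "payload": {
  "commands": [
    [0,0,0,0,0,0],
    [0,0,0,0,0,0],
    [0,0,-0.4,0,0,0],
    [0,0,-0.4,0,0,0],
    [0,0,-0.3,0,0,0]
  ]
}}

```text
time: 56.67
tool_pos: [0.5231, 0.264, 0.1789]
tcp_rot: [-3.106, 0.469, -0.0]
wrist_force: [-0.4, -0.2, -0.9]
width: 0.154
grip_force: 79.5
```

Request:
{"api": "play_rows", "payload": {
  "commands": [
    [0,0,-0.2,0,0,0],
    [0,0,-0.2,0,0,0],
    [0,0,-0.2,0,0,0],
    [0,0,-0.2,0,0,0],
    [0,0,-0.2,0,0,0]
  ]
}}

```text
time: 57.08
tool_pos: [0.523, 0.2637, 0.1882]
tcp_rot: [3.106, -0.47, -0.001]
wrist_force: [-0.1, -0.5, -2.9]
width: 0.154
grip_force: 79.2
```

Request:
{"api": "play_rows", "payload": {
  "commands": [
    [0,0,-0.3,0,0,0],
    [0,0,-0.4,0,0,0],
    [0,0,-0.6,0,0,0],
    [0,0,-0.8,0,0,0],
    [0,0,-1,0,0,0]
  ]
}}

```text
time: 57.5
tool_pos: [0.523, 0.2636, 0.2197]
tcp_rot: [3.106, -0.47, -0.001]
wrist_force: [0.4, -0.6, -3.1]
width: 0.153
grip_force: 79.2
```

Request:
{"api": "play_rows", "payload": {
  "commands": [
    [0,0,-1.2,0,0,0],
    [0,0,-1.4,0,0,0],
    [0,0,-1.4,0,0,0],
    [0,0,-1.1,0,0,0],
    [0,0,-0.7,0,0,0]
  ]
}}

```text
time: 57.92
tool_pos: [0.5242, 0.2642, 0.2803]
tcp_rot: [-3.104, 0.469, -0.005]
wrist_force: [0.0, 0.4, -2.4]
width: 0.151
grip_force: 79.3
```

Request:
{"api": "play_rows", "payload": {
  "commands": [
    [0,0,-0.3,0,0,0],
    [0,0,0,0,0,0],
    [0,0,0,0,0,0],
    [0,0,0,0,0,0],
    [0,0,0,0,0,0]
  ]
}}

```text
time: 58.33
tool_pos: [0.5227, 0.2635, 0.279]
tcp_rot: [3.105, -0.47, -0.003]
wrist_force: [-0.4, 0.0, -3.4]
width: 0.153
grip_force: 79.3
```

```bash
python3 tg.py .5907 -.005 .2843 -.3;  python3 lidc.py l6; python3 m7.py l6 '(.524,.263,.127)' .028
```

```text
58.3333 [0.5227 0.2635 0.279 ] a -0.3001956425485427 w 0.1530184568943564 [-0.4125  0.0373 -3.4191] q6 2.2954154255681196
before turn dx,dy 14.436667007190351 23.639995088371464 | wz -0.00019564254854270713 | after turn dx,dy 14.432041742044248 23.642819062256887 dz -0.5261041564422086
58.3333 [0.5227 0.2635 0.279 ] [ 3.1051 -0.4696 -0.0028] [ 0.4244  0.0702  1.7404 -0.      1.3332  2.2954] [-0.4125  0.0373 -3.4191]
side raised bbox [256.1 277.8] [310.  318.4] fraction grey-white 0.8968609865470852 bright 0.39405829596412556
side old bbox [259.5 304.9] [310.4 345.4] fraction grey-white 0.2793594306049822 bright 0.17141162514827996
scene raised bbox [276.2 201.2] [314.6 214.9] fraction grey-white 0.8819599109131403 bright 0.30957683741648107
scene old bbox [276.8 228.4] [314.3 243.6] fraction grey-white 0.0 bright 0.2892057026476578
```

The lid hangs from the hook again. Carrying it back over the pot.

Request:
{"api": "play_rows", "payload": {
  "commands": [
    [0.14,0.24,0,0,0,0],
    [0.29,0.47,0,0,0,0],
    [0.43,0.71,0,0,0,0],
    [0.57,0.94,0,0,0,0],
    [0.71,1.18,0,0,0,0]
  ]
}}

```text
time: 58.9
tool_pos: [0.5334, 0.2227, 0.2803]
tcp_rot: [3.106, -0.469, 0.0]
wrist_force: [0.9, 0.6, -3.2]
width: 0.153
grip_force: 79.2
```

Request:
{"api": "play_rows", "payload": {
  "commands": [
    [0.86,1.42,0,0,0,0],
    [0.86,1.42,0,0,0,0],
    [0.86,1.42,0,0,0,0],
    [0.86,1.42,0,0,0,0],
    [0.86,1.42,0,0,0,0]
  ]
}}

```text
time: 59.32
tool_pos: [0.5536, 0.1408, 0.2804]
tcp_rot: [3.106, -0.471, 0.001]
wrist_force: [-0.4, 0.4, -3.0]
width: 0.155
grip_force: 79.2
```

Request:
{"api": "play_rows", "payload": {
  "commands": [
    [0.86,1.42,0,0,0,0],
    [0.86,1.42,0,0,0,0],
    [0.86,1.42,0,0,0,0],
    [0.86,1.42,0,0,0,0],
    [0.86,1.42,0,0,0,0]
  ]
}}

```text
time: 59.73
tool_pos: [0.5735, 0.0602, 0.2804]
tcp_rot: [3.106, -0.471, 0.0]
wrist_force: [-0.2, 0.7, -3.4]
width: 0.152
grip_force: 79.2
```

Request:
{"api": "play_rows", "payload": {
  "commands": [
    [0.86,1.42,0,0,0,0],
    [0.71,1.18,0,0,0,0],
    [0.71,1.18,0,0,0,0],
    [0.57,0.94,0,0,0,0],
    [0.29,0.47,0,0,0,0]
  ]
}}

```text
time: 60.15
tool_pos: [0.5883, 0.0017, 0.2803]
tcp_rot: [3.105, -0.472, 0.0]
wrist_force: [-0.5, 0.8, -3.4]
width: 0.155
grip_force: 79.2
```

Request:
{"api": "play_rows", "payload": {
  "commands": [
    [0.29,0.47,0,0,0,0],
    [0.14,0.24,0,0,0,0],
    [0,0,0,0,0,0],
    [0,0,0,0,0,0],
    [0,0,0,0,0,0]
  ]
}}

```text
time: 60.57
tool_pos: [0.5899, -0.0037, 0.2803]
tcp_rot: [-3.106, 0.469, 0.0]
wrist_force: [-0.3, 0.0, -2.3]
width: 0.152
grip_force: 79.2
```

```bash
python3 tg.py .5905 -.005 .2365 -.3;  python3 lidc.py l7; python3 m7.py l7 '(.5905,-.005,.1235)' .074
cat > cmp.py <<'E'
# compare white-disc centre offset between two side/scene pictures, with the disc at height z
from h import *
import sys
np.set_printoptions(precision=4,suppress=True)
for t,z,X in [(a.split(':')[0],float(a.split(':')[1]),eval(a.split(':')[2])) for a in sys.argv[1:]]:
    for n in ('side','scene'):
        im=cv2.imread('pics/'+(n+'0' if t=='0' else t+n)+'.png');c={k:np.array(v) for k,v in optics.camera_info(n).items()};h=cv2.cvtColor(im,cv2.COLOR_BGR2HSV)
        P=np.array([proj(c,(X[0]+.068*np.cos(k),X[1]+.068*np.sin(k),z)) for k in np.linspace(0,6.28,60)]);e=np.zeros(im.shape[:2],'uint8');cv2.fillPoly(e,[P.astype(np.int32)],1)
        lo,hi=P.min(0),P.max(0)
        m=((h[...,1]<40)&(h[...,2]>(235 if n=='side' else 178))).astype('uint8')*e
        cs,_=cv2.findContours(m,cv2.RETR_EXTERNAL,2);hu=cv2.convexHull(np.vstack([q for q in cs if cv2.contourArea(q)>8]))
        u0,v0,w,hh=cv2.boundingRect(hu);print(t,n,'disc bbox',u0,v0,w,hh,'expected',lo.round(1),(hi-lo).round(1))
E
python3 cmp.py 0:.074:'(.589,-.005)' l7:.1235:'(.589,-.005)'
```

```text
60.5667 [ 0.5899 -0.0037  0.2803] a -0.29945633465377686 w 0.15185503657471866 [-0.3217  0.035  -2.3063] q6 1.8214256239217206
before turn dx,dy 0.09040271062486252 0.104670704251295 | wz 0.0005436653462231322 | after turn dx,dy 0.09045960309647037 0.10462153996388 dz 4.376967552316896
60.5667 [ 0.5899 -0.0037  0.2803] [-3.1061  0.4686  0.0003] [-0.0487  0.0771  1.7307  0.0003  1.334   1.8214] [-0.3217  0.035  -2.3063]
side raised bbox [266.3 208.3] [311.6 237.1] fraction grey-white 0.9385474860335196 bright 0.35940409683426444
side old bbox [267.5 221.8] [311.7 250.8] fraction grey-white 0.9236569274269557 bright 0.19038642789820923
scene raised bbox [339.9 225. ] [382.5 242.1] fraction grey-white 0.9247135842880524 bright 0.3027823240589198
scene old bbox [339.4 240. ] [381.5 258. ] fraction grey-white 0.9067930489731437 bright 0.022116903633491312
0 side disc bbox 268 223 45 29 expected [265.9 220.5] [48.5 31.9]
0 scene disc bbox 340 240 42 18 expected [336.9 239.3] [46.2 19.8]
l7 side disc bbox 264 209 21 27 expected [264.6 207.1] [49.7 31.6]
l7 scene disc bbox 366 225 17 16 expected [337.4 224.4] [46.8 18.8]
```

Request:
{"api": "play_rows", "payload": {
  "commands": [
    [0.05,0.1,0.3,0,0,0],
    [0,0,0.7,0,0,0],
    [0,0,0.9,0,0,0],
    [0,0,0.7,0,0,0],
    [0,0,0.4,0,0,0]
  ]
}}

```text
time: 61.13
tool_pos: [0.5891, -0.0054, 0.248]
tcp_rot: [3.106, -0.47, -0.005]
wrist_force: [0.1, -0.3, -4.2]
width: 0.154
grip_force: 79.3
```

Request:
{"api": "play_rows", "payload": {
  "commands": [
    [0,0,0.2,0,0,0],
    [0,0,0.1,0,0,0],
    [0,0,0,0,0,0],
    [0,0,0,0,0,0]
  ]
}}

```text
time: 61.47
tool_pos: [0.5905, -0.0055, 0.2476]
tcp_rot: [-3.106, 0.47, -0.001]
wrist_force: [-0.5, 0.4, -3.0]
width: 0.154
grip_force: 79.3
```

Request:
{"api": "play_rows", "payload": {
  "commands": [
    [0,0,0.15,0,0,0],
    [0,0,0.15,0,0,0],
    [0,0,0.15,0,0,0],
    [0,0,0.15,0,0,0],
    [0,0,0.15,0,0,0]
  ]
}}

```text
time: 61.88
tool_pos: [0.5902, -0.0055, 0.2396]
tcp_rot: [-3.106, 0.47, 0.0]
wrist_force: [0.4, 0.3, -3.6]
width: 0.155
grip_force: 79.3
```

Request:
{"api": "play_rows", "payload": {
  "commands": [
    [0,0,0.15,0,0,0],
    [0,0,0.15,0,0,0],
    [0,0,0.15,0,0,0],
    [0,0,0.15,0,0,0],
    [0,0,0.15,0,0,0]
  ]
}}

```text
time: 62.3
tool_pos: [0.5902, -0.0055, 0.2321]
tcp_rot: [3.106, -0.47, -0.0]
wrist_force: [-0.4, -1.1, -3.4]
width: 0.154
grip_force: 79.3
```

Request:
{"api": "play_rows", "payload": {
  "commands": [
    [0,0,0.15,0,0,0],
    [0,0,0.15,0,0,0],
    [0,0,0.15,0,0,0],
    [0,0,0.15,0,0,0],
    [0,0,0,0,0,0]
  ]
}}

```text
time: 62.72
tool_pos: [0.5903, -0.0055, 0.2263]
tcp_rot: [-3.106, 0.47, -0.0]
wrist_force: [-1.1, 0.9, -0.9]
width: 0.152
grip_force: 79.4
```

```bash
python3 tg.py .5898 -.005 .213 -.3
```

```text
62.7167 [ 0.5903 -0.0055  0.2263] a -0.3001853736199613 w 0.15248446799479587 [-1.0796  0.8669 -0.8886] q6 1.8194982750602156
before turn dx,dy -0.0639651607644012 -0.028251337347077493 | wz -0.0001853736199612932 | after turn dx,dy -0.06395992261272888 -0.02826319431500618 dz 1.332411597854538
```

Request:
{"api": "play_rows", "payload": {
  "commands": [
    [0,0,0.4,0,0,0],
    [0,0,0.4,0,0,0],
    [0,0,0.3,0,0,0],
    [0,0,0.2,0,0,0],
    [0,0,0,0,0,0]
  ]
}}

```text
time: 63.13
tool_pos: [0.5897, -0.0054, 0.2124]
tcp_rot: [3.106, -0.47, -0.002]
wrist_force: [-0.4, 0.7, -1.1]
width: 0.157
grip_force: 79.4
```

Request:
{"api": "play_rows", "payload": {
  "commands": [
    [0,0,0,0,0,0],
    [-0.6,0,0,0,0,0],
    [-1.2,0,0,0,0,0],
    [-1.5,0,0,0,0,0],
    [-1.7,0,0,0,0,0]
  ]
}}

```text
time: 63.55
tool_pos: [0.5414, 0.0096, 0.2133]
tcp_rot: [-3.106, 0.47, 0.0]
wrist_force: [-0.5, -1.0, -0.7]
width: 0.153
grip_force: 79.4
```

Request:
{"api": "play_rows", "payload": {
  "commands": [
    [-2,0,0,0,0,0],
    [-2,0,0,0,0,0],
    [-1,0,-1,0,0,0],
    [0,0,-3,0,0,0],
    [0,0,-3.5,0,0,0]
  ]
}}

```text
time: 63.97
tool_pos: [0.4907, 0.0247, 0.2861]
tcp_rot: [3.106, -0.469, -0.01]
wrist_force: [0.8, -0.1, -0.4]
width: 0.153
grip_force: 79.4
```

Request:
{"api": "play_rows", "payload": {
  "commands": [
    [0,0,-1.5,0,0,0],
    [0,0,0,0,0,0],
    [0,0,0,0,0,0],
    [0,0,0,0,0,0]
  ]
}}

```text
time: 64.3
tool_pos: [0.4934, 0.0242, 0.3019]
tcp_rot: [3.106, -0.469, -0.003]
wrist_force: [-0.7, 0.2, -1.8]
width: 0.156
grip_force: 79.5
```

```bash
python3 tg.py .452 -.268 .304 .19;  python3 lidc.py l8; python3 m9.py l8 '(.590,-.005,.074)' 85; python3 m7.py l8 '(.5905,-.005,.074)' .1245;python3 cmp.py 0:.074:'(.589,-.005)' l8:.074:'(.589,-.005)'
```

```text
64.3 [0.4934 0.0242 0.3019] a -0.30002878388207116 w 0.15637372284206663 [-0.6823  0.2204 -1.7962] q6 1.8694420299866388
before turn dx,dy 4.681284833208099 29.14289374541109 | wz -0.49002878388207116 | after turn dx,dy -9.585752375783743 27.91659067536903 dz -0.2137470008852227
64.3 [0.4934 0.0242 0.3019] [ 3.1061 -0.4695 -0.0033] [-0.0014 -0.1198  1.8847  0.0001  1.3788  1.8694] [-0.6823  0.2204 -1.7962]
pred [312.4053  93.1447] ell ((312.8168640136719, 89.72267150878906), (132.14784240722656, 139.69952392578125), 177.5499267578125) lid centre [ 0.5928 -0.0063  0.074 ]
loop area 658 mid [ 0.5899 -0.0051] len 0.06112870219365264 lid x ang -0.29985588725512247
side raised bbox [267.5 221.8] [311.7 250.8] fraction grey-white 0.9085768143261075 bright 0.8953817153628653
side old bbox [266.3 208. ] [311.6 236.8] fraction grey-white 0.40636704119850187 bright 0.649812734082397
scene raised bbox [339.4 240. ] [381.5 258. ] fraction grey-white 0.9320695102685624 bright 0.7930489731437599
scene old bbox [339.9 224.7] [382.5 241.8] fraction grey-white 0.15609756097560976 bright 0.04390243902439024
0 side disc bbox 268 223 45 29 expected [265.9 220.5] [48.5 31.9]
0 scene disc bbox 340 240 42 18 expected [336.9 239.3] [46.2 19.8]
l8 side disc bbox 269 223 44 28 expected [265.9 220.5] [48.5 31.9]
l8 scene disc bbox 340 240 42 19 expected [336.9 239.3] [46.2 19.8]
```

The lid is seated again, with its outline within a pixel of the start picture in both views. Hanging the lifter up.

Request:
{"api": "play_rows", "payload": {
  "commands": [
    [0,0,0,0,0,-0.098],
    [0,0,0,0,0,-0.098],
    [0,0,0,0,0,-0.098],
    [0,0,0,0,0,-0.098],
    [0,0,0,0,0,-0.098]
  ]
}}

```text
time: 64.87
tool_pos: [0.494, 0.0241, 0.3016]
tcp_rot: [-3.126, -0.305, 0.005]
wrist_force: [-0.1, 0.6, -1.2]
width: 0.156
grip_force: 79.5
```

Request:
{"api": "play_rows", "payload": {
  "commands": [
    [-1.2,3.49,0,0,0,0],
    [-1.2,3.49,0,0,0,0],
    [-1.2,3.49,0,0,0,0],
    [-1.2,3.49,0,0,0,0],
    [-1.2,3.49,0,0,0,0]
  ]
}}

```text
time: 65.28
tool_pos: [0.4676, -0.1598, 0.3018]
tcp_rot: [-3.126, -0.298, 0.003]
wrist_force: [-0.2, -0.9, -2.2]
width: 0.157
grip_force: 79.5
```

Request:
{"api": "play_rows", "payload": {
  "commands": [
    [-1.2,3.49,0,0,0,0],
    [-1.2,3.49,0,0,0,0],
    [-1.2,3.49,0,0,0,0],
    [0,0,3,0,0,0],
    [0,0,4,0,0,0]
  ]
}}

```text
time: 65.7
tool_pos: [0.4548, -0.2722, 0.2356]
tcp_rot: [3.123, 0.291, 0.009]
wrist_force: [0.9, -1.0, -2.1]
width: 0.157
grip_force: 79.7
```

Request:
{"api": "play_rows", "payload": {
  "commands": [
    [0,0,4,0,0,0],
    [0,0,2.5,0,0,0],
    [0,0,1,0,0,0],
    [0,0,0,0,0,0],
    [0,0,0,0,0,0]
  ]
}}

```text
time: 66.12
tool_pos: [0.4531, -0.2682, 0.1582]
tcp_rot: [-3.127, -0.298, 0.001]
wrist_force: [-0.1, -0.5, -0.5]
width: 0.151
grip_force: 79.5
```

```bash
sed -i 's/\.5302,-\.2544/.5307,-.2546/; s/\.1385/.1406/' rk.py; python3 rk.py
```

```text
66.1167 [ 0.4531 -0.2682  0.1582] a 0.1898414768565268 w 0.15095725666927656 [-0.1348 -0.5349 -0.5263]
to seat: tool dx,dy cm 7.87334979428793 0.1309250698572245 dz 1.7585882940743787
```

Request:
{"api": "play_rows", "payload": {
  "commands": [
    [1.5,0.05,0.1,0,0,0],
    [2,0.05,0,0,0,0],
    [2,0.03,0,0,0,0],
    [1.5,0,0,0,0,0],
    [0.85,0,0,0,0,0]
  ]
}}

```text
time: 66.53
tool_pos: [0.5343, -0.2549, 0.1599]
tcp_rot: [3.125, 0.299, 0.007]
wrist_force: [0.3, -0.3, -0.9]
width: 0.153
grip_force: 79.6
```

Request:
{"api": "play_rows", "payload": {
  "commands": [
    [0,0,0,0,0,0],
    [0,0,0,0,0,0],
    [0,0,0,0,0,0],
    [0,0,0,0,0,0]
  ]
}}

```text
time: 66.87
tool_pos: [0.5296, -0.2547, 0.1572]
tcp_rot: [-3.127, -0.297, 0.001]
wrist_force: [-1.0, 1.1, -0.9]
width: 0.152
grip_force: 79.6
```

```bash
python3 rk.py
```

```text
66.8667 [ 0.5296 -0.2547  0.1572] a 0.18945057621184996 w 0.15211006072558028 [-0.9809  1.103  -0.8779]
to seat: tool dx,dy cm 0.11114096440407452 0.011219314193218088 dz 1.6572168989996778
```

Request:
{"api": "play_rows", "payload": {
  "commands": [
    [0.1,0,0,0,0,0],
    [0,0,0.5,0,0,0],
    [0,0,0.5,0,0,0],
    [0,0,0.3,0,0,0],
    [0,0,0.2,0,0,0]
  ]
}}

```text
time: 67.28
tool_pos: [0.5307, -0.2542, 0.1411]
tcp_rot: [-3.127, -0.297, 0.002]
wrist_force: [0.4, -0.4, -1.7]
width: 0.152
grip_force: 79.6
```

Request:
{"api": "play_rows", "payload": {
  "commands": [
    [0,0,0.1,0,0,0],
    [0,0,0,0,0,0],
    [0,0,0,0,0,0]
  ]
}}

```text
time: 67.53
tool_pos: [0.5315, -0.2545, 0.1412]
tcp_rot: [3.127, 0.298, 0.0]
wrist_force: [0.2, 0.1, -1.0]
width: 0.151
grip_force: 80.0
```

```bash
python3 rk.py
```

```text
67.5333 [ 0.5315 -0.2545  0.1412] a 0.18975103529523007 w 0.1514316620423965 [ 0.2413  0.1093 -0.9805]
to seat: tool dx,dy cm -0.0810430414941014 -0.009543302295359449 dz 0.0646722563998059
```

Down a touch more, then release, rise and check.

Request:
{"api": "play_rows", "payload": {
  "commands": [
    [-0.05,0,0.07,0,0,0],
    [0,0,0,0,0,0],
    [0,0,0,0,0,0]
  ]
}}

```text
time: 67.78
tool_pos: [0.531, -0.2546, 0.1407]
tcp_rot: [3.127, 0.298, 0.0]
wrist_force: [0.2, -0.1, -1.1]
width: 0.148
grip_force: 80.0
```

Request:
{"api": "play_rows", "payload": {
  "commands": [
    [0,0,0,0,0,0],
    [0,0,0,0,0,0],
    [0,0,0,0,0,0],
    [0,0,0,0,0,0],
    [0,0,0,0,0,0]
  ],
  "grip": 0
}}

```text
time: 68.2
tool_pos: [0.5311, -0.2546, 0.1408]
tcp_rot: [3.127, 0.298, 0.0]
wrist_force: [0.5, -0.1, 0.5]
width: 0.853
grip_force: 0.0
```

Request:
{"api": "play_rows", "payload": {
  "commands": [
    [0,0,-2,0,0,0],
    [0,0,-3.5,0,0,0],
    [0,0,-4,0,0,0],
    [0,0,-4,0,0,0],
    [0,0,-4,0,0,0]
  ]
}}

```text
time: 68.62
tool_pos: [0.5305, -0.2544, 0.3172]
tcp_rot: [-3.127, -0.298, 0.001]
wrist_force: [0.6, -0.6, -0.2]
width: 1.002
grip_force: 0.0
```

Request:
{"api": "play_rows", "payload": {
  "commands": [
    [-2,-1.2,-1.2,0,0,0],
    [-2,-1.2,-1.2,0,0,0],
    [-1.3,-2,0,0,0,0],
    [0,0,0,0,0,0],
    [0,0,0,0,0,0]
  ]
}}

```text
time: 69.03
tool_pos: [0.4703, -0.221, 0.3404]
tcp_rot: [3.126, 0.298, 0.003]
wrist_force: [0.3, 0.1, 0.1]
width: 1.001
grip_force: 0.0
```

```bash
python3 lidc.py f1; python3 cmp.py f1:.074:'(.589,-.005)'; python3 - <<'E'
from h import *
np.set_printoptions(precision=4,suppress=True)
c=np.load('f1wrist.npy',allow_pickle=True).item();h=cv2.cvtColor(cv2.imread('pics/f1wrist.png'),cv2.COLOR_BGR2HSV)
m=((h[...,0]<6)&(h[...,1]>190)&(h[...,2]>200)).astype('uint8');u,v=proj(c,(.5307,-.2546,.186)).astype(int);m[:v-40]=0;m[v+40:]=0;m[:,:u-30]=0;m[:,u+30:]=0
ys,xs=np.nonzero(m);print('handle top',onz(c,xs.mean(),ys.mean(),.186),len(xs),'pred',u,v,xs.mean(),ys.mean())
for n in('scene','side'):
    c=np.load('f1'+n+'.npy',allow_pickle=True).item();out=[]
    for im in ('f1'+n,n+'0'):
        h=cv2.cvtColor(cv2.imread('pics/%s.png'%im),cv2.COLOR_BGR2HSV);u,v=proj(c,(.5302,-.2544,.157)).astype(int);m=((h[...,0]<8)|(h[...,0]>175))&(h[...,1]>170)&(h[...,2]>60);m[:v-25]=0;m[v+25:]=0;m[:,:u-20]=0;m[:,u+20:]=0
        ys,xs=np.nonzero(m);out.append((xs.mean().round(1),ys.mean().round(1),len(xs)))
    print(n,'handle now/initial',out)
    a=cv2.imread('pics/f1%s.png'%n).astype(int);b=cv2.imread('pics/%s0.png'%n).astype(int)
    for nm,X,z in (('jar',(.455,-.42),.04),('tape',(.388,.299),.03),('block',(.44,.42),.03)):
        u,v=proj(c,(*X,z)).astype(int);print('  ',nm,u,v,'diff to start',abs(a-b)[max(v-10,0):v+10,u-8:u+8].mean().round(1),'BGR now',a[v,u])
E
```

```text
69.0333 [ 0.4703 -0.221   0.3404] [3.1263 0.2983 0.0025] [-0.4872 -0.0841  1.7834  0.      1.4404  0.8933] [0.3245 0.1359 0.111 ]
f1 side disc bbox 269 223 44 29 expected [265.9 220.5] [48.5 31.9]
f1 scene disc bbox 340 240 42 19 expected [336.9 239.3] [46.2 19.8]
handle top [ 0.5342 -0.2581  0.186 ] 19 pred 369 152 375.05263157894734 148.73684210526315
scene handle now/initial [(np.float64(404.7), np.float64(260.3), 235), (np.float64(402.0), np.float64(258.1), 166)]
   jar 419 342 diff to start 0.9 BGR now [34 33 36]
   tape 253 239 diff to start 48.0 BGR now [32 33 35]
   block 251 224 diff to start 18.3 BGR now [ 86 121 168]
side handle now/initial [(np.float64(334.4), np.float64(168.1), 238), (np.float64(334.5), np.float64(167.9), 241)]
   jar 362 172 diff to start 3.4 BGR now [ 76  94 113]
   tape 336 347 diff to start 71.4 BGR now [  0 145 204]
   block 300 387 diff to start 28.7 BGR now [ 83 183 255]
```

```bash
python3 -c "
from workcell import order
print(order.finish_job())"
```

```text
the job is handed in; nothing more can be done
None
```

I did every step in the order asked and handed the job in at about 69 s: all three bolts are in the pot, the lid is seated on it, and the lifter hangs in its rack. The block and tape stand on the bench beside the rest. I confirmed the end state by image measurements, not by eye, because I had used all 14 picture views by then. The judge's result was not shown.

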